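Gauge a bearing sleeve with the tongs and sort it

TASK

Take the component tongs out of their stand and use them, never letting the gripper itself touch a sleeve, to pick the sleeve in the tray pocket nearest the robot and slide it down the stepped gauge pin until it stops. If it stops on the step its bore is good: put it in the black box; if it goes past the step down to the base plate it is oversize: put it in the round steel dish. Leave the other two sleeves in their pockets, stand the tongs back in their stand and do not disturb the tools lying around.

Things in the scene. Friction and masses are not known exactly. Their poses are not given: they have to be found in the camera images.
- tongs: sprung tongs, loose, 55 g, 112 mm tall, standing jaws down in the stand: steel arms with black grips, hinged at the top. Origin midway between the lower ends of the jaws, z up, y the line along which the arms close. Sprung open: 33 mm over the grips, jaws 35 mm apart; squeezed to 29.5 mm (3 N): carried, jaws 25 mm apart; at 26 mm (8 N): jaws closed on a 16 mm sleeve
- tongs_grip (a point): the point between the two black grips where the gripper should take the tongs (grips 15 mm wide along x, 30 mm tall, centred on this point); 68 mm above the jaw ends and 38 mm below the hinge barrel, which stands 44 mm above it at its top
- tongs_tip (a point): the point midway between the V jaws at their lower ends. The jaws are 15 mm wide along x, 10 mm tall, and the V grooves centre a sleeve between them
- tongs_left (a joint): closing angle of the +y arm, rad: 0 sprung open, 0.09 closed on a 16 mm sleeve, 0.16 at most; the other arm moves alike
- stand: black stand of the tongs, fixed: foot plate 62 x 90 x 5 mm with a well 19 (x) by 50 (y) mm inside, walls 3 mm, its top 12 mm flared to 32 mm along x, rim 41 mm above the bench, floor of the well 5 mm above it. Origin under its centre
- tray: grey tray, fixed, 146 x 52 x 10 mm, long along its x, with three round pockets 5 mm deep in a row at x = -40, 0 and +40 mm of its frame; a sleeve stands in each. Origin under its centre; its -x end is the one nearest the robot
- tray_near (a point): centre of the mouth of the pocket nearest the robot, 10 mm above the bench
- sleeve_a: brass sleeve, outside 16 mm, 18 mm tall, 20 g; its bore is either 8.5 mm (good) or 11.5 mm (oversize). Origin at the centre of its underside, z along the bore. It stands with its lowest 5 mm in a pocket of the tray; which sleeve stands in which pocket varies
- sleeve_b: another brass sleeve, as sleeve_a: same outside, bore either 8.5 or 11.5 mm
- sleeve_c: another brass sleeve, as sleeve_a: same outside, bore either 8.5 or 11.5 mm
- gauge: stepped plug gauge, fixed: dark steel base 56 x 56 x 12 mm and an upright steel pin 38 mm tall above it: tapered nose, 7 mm diameter go section, 2 mm cone, 10 mm diameter no-go section. Origin under its centre
- gauge_base (a point): foot of the pin on the base plate's top, 12 mm above the bench: the underside of an oversize sleeve comes down to here
- gauge_step (a point): middle of the cone between the two sections, 29 mm above the bench: the underside of a good sleeve stops here
- gauge_nose (a point): top of the pin, 50 mm above the bench; the nose tapers from 7 to 2.6 mm over its last 6 mm
- box: low open black box, fixed, 100 (x) by 76 (y) by 26 mm outside, walls and floor 3 mm. Origin under its centre
- dish: round steel dish, fixed, 89 mm across the rim, 22 mm tall, inside about 72 mm across, floor 3 mm above the bench. Origin under its centre. Box and dish may change places
- side_cutter: bystander: side cutters lying on the bench, 75 x 147 x 12 mm, origin under the centre
- calliper: bystander: calliper lying on the bench, 62 x 236 x 14 mm, origin under the centre
- solder_tin: bystander: round tin, 56 mm across, 28 mm tall, origin under the centre
- esd_brush: bystander: small brush lying on the bench, 13 x 150 x 10 mm, origin under the centre
Mind the look-alikes: they are no part of the job. Leave any blue look-alike of the tongs alone.

How it is judged (in metres and radians):
On the way:
1. the sleeve of the near pocket has been slid down the gauge pin until it stops: a good one on the step, the oversize one on the base plate (((horizontal distance between sleeve_a and gauge_step below 0.002 m and z of sleeve_a in the frame of gauge_step between -0.003 and 0.003 m and angle between sleeve_a's own z axis and vertical below 0.12 rad and horizontal distance between each of sleeve_b, sleeve_c and tray_near above 0.03 m) or (horizontal distance between sleeve_b and gauge_base below 0.002 m and z of sleeve_b in the frame of gauge_base between -0.003 and 0.003 m and angle between sleeve_b's own z axis and vertical below 0.12 rad and horizontal distance between each of sleeve_a, sleeve_c and tray_near above 0.03 m) or (horizontal distance between sleeve_c and gauge_step below 0.002 m and z of sleeve_c in the frame of gauge_step between -0.003 and 0.003 m and angle between sleeve_c's own z axis and vertical below 0.12 rad and horizontal distance between each of sleeve_a, sleeve_b and tray_near above 0.03 m))), for 0.2 s.
At the end, for the whole second after the job is handed in: The near pocket's sleeve rests inside its container (8.5 mm bore: black box; 11.5 mm: dish); the other two stand in their pockets, moved under 8 mm; the tongs stand in their stand, leaning under 0.35 rad, jaw ends within 10 mm of its centre and under 12 mm above the bench ((((x of sleeve_a in the frame of box between -0.047 and 0.047 m and y of sleeve_a in the frame of box between -0.035 and 0.035 m and z of sleeve_a in the frame of box below 0.025 m) and linear speed of sleeve_a below 0.02 m/s and distance of each of sleeve_b, sleeve_c from where it was at the start of the episode below 0.008 m and horizontal distance between each of sleeve_b, sleeve_c and tray_near above 0.03 m and angle between each of sleeve_b, sleeve_c's own z axis and vertical below 0.15 rad) or ((horizontal distance between sleeve_b and dish below 0.038 m and z of sleeve_b in the frame of dish below 0.02 m) and linear speed of sleeve_b below 0.02 m/s and distance of each of sleeve_a, sleeve_c from where it was at the start of the episode below 0.008 m and horizontal distance between each of sleeve_a, sleeve_c and tray_near above 0.03 m and angle between each of sleeve_a, sleeve_c's own z axis and vertical below 0.15 rad) or ((x of sleeve_c in the frame of box between -0.047 and 0.047 m and y of sleeve_c in the frame of box between -0.035 and 0.035 m and z of sleeve_c in the frame of box below 0.025 m) and linear speed of sleeve_c below 0.02 m/s and distance of each of sleeve_a, sleeve_b from where it was at the start of the episode below 0.008 m and horizontal distance between each of sleeve_a, sleeve_b and tray_near above 0.03 m and angle between each of sleeve_a, sleeve_b's own z axis and vertical below 0.15 rad)) and horizontal distance between tongs_tip and stand below 0.01 m and z of tongs_tip in the frame of stand below 0.012 m and angle between tongs's own z axis and vertical below 0.35 rad and linear speed of tongs below 0.02 m/s); the robot touches nothing.
It fails at once if the gripper or arm touches a sleeve (contact force between any of the fingers, the arm and sleeve_a above 0.3 N or contact force between any of the fingers, the arm and sleeve_b above 0.3 N or contact force between any of the fingers, the arm and sleeve_c above 0.3 N).
It fails at once if a bystander (side cutters, calliper, tin, brush) is moved by more than 20 mm (distance of any of side_cutter, calliper, solder_tin, esd_brush from where it was at the start of the episode above 0.02 m).
It also fails if it takes over 45 s, if anything falls off the work surface, if the arm or the gripper's body presses on something with over 40 N, if the wrist force passes 120 N, or if a joint passes its speed limit or range.

ROBOT

A 6-joint arm with a two-finger parallel gripper is mounted at the origin on a cart in front of the work surface, level with it; the furniture and walls round the work are solid. World frame = base frame: x ahead of the robot, y to its left, z up, the work surface at z = 0. Lengths are in mm, angles in degrees, forces in N, time in s.
With the tool pointing down it reaches from about 300 to 850 mm from the base axis. Payload 4.2 kg.
Tool frame: the origin (TCP) lies on the centre line of the jaws, within the pads' length; the fingertips stand 14 mm ahead of it and the grasp point (between the pads) lies 5 mm behind it; z points along the fingers, y is the line along which they close (so a half turn about z gives the same grasp; the last joint's range is limited). The gripper opens to 91 mm and grips with 3 to 60 N. Pads are 32 mm wide; open, the fingers measure 118 mm over their backs; the gripper's body (76 mm by 178 mm) begins 60 mm behind the grasp point.
Start: joints at [70.989, 18.312, 89.639, -0, 72.044, -1.146], TCP at [176.397, 547.293, 194.176] pointing down, gripper open.
Joint ranges: [-177.97, 177.97], [-48.28, 115.42], [12.27, 149.76], [-77.06, 257.06], [2.81, 150.46], [-146.56, 146.56]. Speed limits (degrees/s): [147.25, 147.25, 180, 180, 180, 180].

INTERFACE

Orientations are given as [roll, pitch, yaw] about the fixed x, y, z axes, in that order (R = Rz(yaw) Ry(pitch) Rx(roll)).
In Python, from workcell import * gives the robot as it stands. The module is installed in compiled form; this text tells all that it offers.
- The arm moves only by the shell command python3 -m crank 'ROWS' [FORCE]. ROWS is JSON, a list of rows, each an object of numbers: "grip": the finger opening in m, from 0 to 0.0912; "x", "y", "z": the shift along the tool's x, y, z in m; "yaw": the turn about the tool's z in rad. In form: [{"grip": .., "x": .., "y": .., "z": .., "yaw": ..}, ...]. A call has exactly 5 rows; each row is the pose to reach, as a shift and turn from the pose commanded when the call began, along the tool's axes at that moment; what a row does not reach only later rows make up. A row lasts 1/12 s, in which the tool goes at most 41.7 mm and 7.16 degrees, less where a joint would pass 70% of its speed; a pose out of reach is approached as far as the arm can. A call with a gripper value outside its range is refused whole. The fingers move at their own pace and stop on an object; FORCE is the grip in N (left out, the last holds). Time passes only in rows, so rows that repeat a pose let the fingers close, or fill a call up. It gives the time, the measured TCP pose, the force, the opening and the grip force at its end, in the units of the state.
- state(): the state, without advancing time (a new reading comes with each control period).
- grab_frame(name): name is "side" or "top" or "wrist"; returns the picture (480x640x3 uint8, red, green, blue); there is no depth.
- camera_model(name): a dict with "intrinsics" (3x3 intrinsics, pixels), "R" (3x3) and "t" (3): a world point X has camera coordinates R X + t. Camera axes: x right, y down, z forward; pixel columns grow to the right and rows downward; lengths in mm; the calibration is good to about 2 mm. A picture is of the moment at which its call begins: read the wrist's pose just before it. camera_model takes no time and is no camera call; for the wrist camera it gives the pose at the moment of the call.
- job_done(): hands the job in; it is judged then, once.
The state is a dict: "time_s": time; "qpos": joint angles; "qvel": joint speeds; "effort": joint torques, N m; "ee_pos": TCP position; "ee_rot": TCP orientation; "force": force on the tool from outside, world axes, zero at the start; "torque": the same for the moment, N m; "gripper_width": finger opening in mm; "gripper_force": force on a finger pad.
Only numpy, scipy, OpenCV 4.12 (cv2) and the standard library are available. Lean on these libraries where they do the work, as an engineer would, in place of code of your own. Each camera call takes 0.05 s, during which the arm holds its last target. There are 200 camera calls.

## Working session

There is one attempt and no reset: what is moved stays moved. The work goes in short steps, Python scripts to look and compute and a shell command to move; the robot and the scene stay as the last step left them, time stands still between calls to the robot, and variables do not carry over. Pictures are saved under pics/ and viewed, at most 10 in all, crops included, and the job is handed in when it is done.

```bash
mkdir -p pics
python3 - <<'E'
from workcell import *
import cv2,numpy as np
s=state();print(s['time_s'],s['ee_pos'],s['ee_rot'],s['gripper_width'])
for n in("top","side"):
    f=grab_frame(n);cv2.imwrite(f"pics/{n}0.png",f[:,:,::-1]);m=camera_model(n);print(n,np.round(m["intrinsics"],1).tolist(),np.round(m["R"],3).tolist(),np.round(m["t"],1).tolist())
E
```

```text
0.0 [176.20445708 546.76308728 193.31290439] [-1.79897505e+02 -1.65034922e-03  1.62135918e+02] 91.27099630431495
top [[438.6, 0.0, 317.7], [0.0, 438.6, 236.5], [0.0, 0.0, 1.0]] [[-0.022, -1.0, 0.006], [-0.991, 0.021, -0.129], [0.129, -0.008, -0.992]] [-43.0, 582.0, 931.2]
side [[481.7, 0.0, 320.4], [0.0, 481.7, 239.9], [0.0, 0.0, 1.0]] [[0.958, -0.284, 0.027], [-0.097, -0.414, -0.905], [0.268, 0.865, -0.424]] [-555.3, 123.3, 920.9]
```

View pics/top0.png

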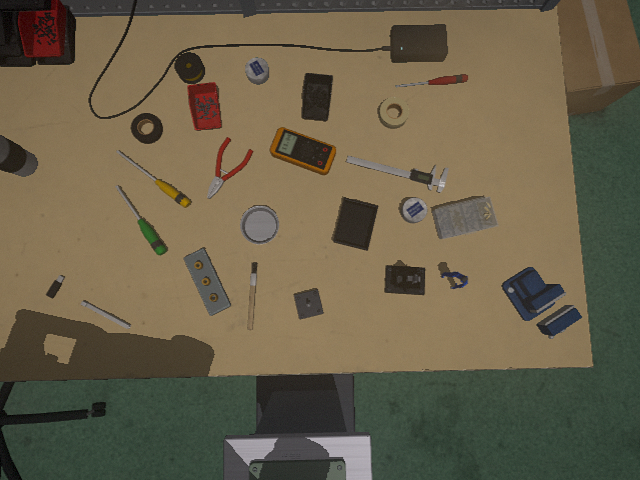

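View pics/side0.png

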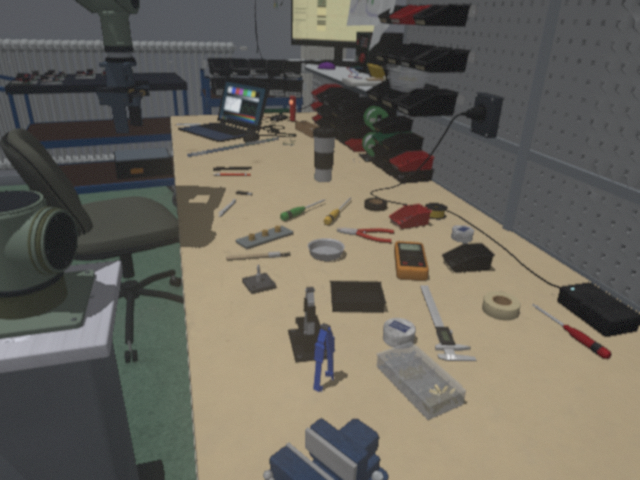

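Candidates for the tongs: the steel/black one in the black stand at (405,279) in the top view, and the blue look-alike at (453,276), which I leave alone. The near pocket's sleeve is at about (213,296), nearer the robot than (206,281) and (198,265). The gauge is at (309,303), the box at (355,223) (similar: a black tray at (317,97)) and the dish at (260,224). I'll measure the masks, with an enlarged crop to check.

```bash
cat > h.py <<'E'
from workcell import *
import cv2,numpy as np
def ray(m,u,v,z):
    K,R,t=[np.array(m[k],float) for k in("intrinsics","R","t")]
    d=R.T@np.linalg.solve(K,[u,v,1.]);c=-R.T@t
    return (c+d*(z-c[2])/d[2])
def rect(m,mask,off,z):
    cs,_=cv2.findContours(mask.astype(np.uint8),0,2);c=max(cs,key=cv2.contourArea)
    p=np.array([ray(m,q[0][0]+off[0],q[0][1]+off[1],z)[:2] for q in c],np.float32)
    (cx,cy),(w,h),a=cv2.minAreaRect(p);return np.round([cx,cy,w,h,a],1)
E
python3 - <<'E'
from h import *
f=cv2.imread("pics/top0.png");m=camera_model("top");g=f.max(2).astype(int);hsv=cv2.cvtColor(f,cv2.COLOR_BGR2HSV)
for n,(a,b,c,d),z in(("stand",(375,255,435,300),5),("box",(322,188,388,260),26),("gauge",(285,280,335,325),12),("tray",(175,240,240,320),10),("dish",(235,198,285,250),22)):
    s=f[b:d,a:c];h=hsv[b:d,a:c]
    # non-bench: bench is tan (sat high)
    bench=(h[...,1]>60)&(h[...,2]>120)
    k=~bench
    if n in("stand","box"):k=g[b:d,a:c]<80
    print(n,rect(m,k,(a,b),z))
print([np.round(ray(m,u,v,23)) for u,v in((213,296),(206,281),(198,265))])
cv2.imwrite("pics/c1.png",cv2.resize(f[180:340,170:490],None,fx=2.5,fy=2.5,interpolation=2))
E
```

```text
stand [ 489.2 -250.3   89.1   74.6   85.2]
box [ 611.6 -139.1   82.9  107.4   74.3]
gauge [435.3 -30.3  60.4  56.9  12.6]
tray [489.5 195.5 147.8  55.4  25.4]
dish [613.2  76.2  85.6  89.   89.4]
[array([456., 178.,  23.]), array([489., 194.,  23.]), array([524., 212.,  23.])]
```

View pics/c1.png

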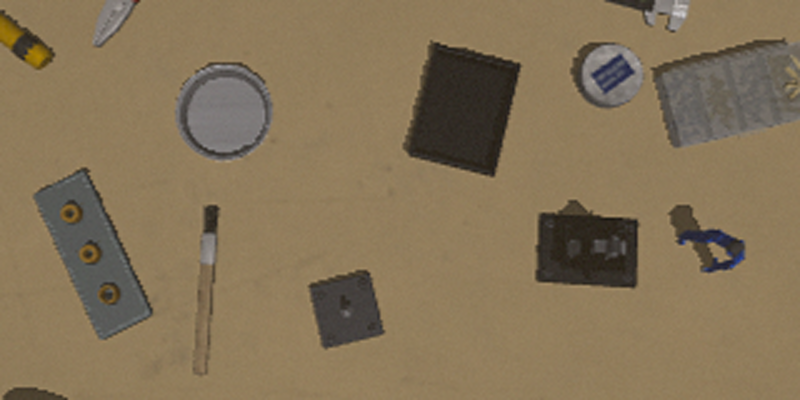

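The crop confirms it: the grey tongs stand in the black stand at crop (600,247), the blue pair lies apart at (715,250), and the near sleeve is the lowest one, at (109,293). Next I move over the stand.

```bash
R='python3 -m crank'
python3 -m crank '[{"grip":0.06,"x":-0.021,"y":-0.027,"z":-0.014,"yaw":0},{"grip":0.06,"x":-0.042,"y":-0.054,"z":-0.028,"yaw":0},{"grip":0.06,"x":-0.063,"y":-0.081,"z":-0.042,"yaw":0},{"grip":0.06,"x":-0.084,"y":-0.108,"z":-0.056,"yaw":0},{"grip":0.06,"x":-0.105,"y":-0.134,"z":-0.07,"yaw":0}]' 10
for i in 1 2 3; do python3 -m crank '[{"grip":0.06,"x":-0.021,"y":-0.027,"z":0,"yaw":0},{"grip":0.06,"x":-0.042,"y":-0.054,"z":0,"yaw":0},{"grip":0.06,"x":-0.063,"y":-0.081,"z":0,"yaw":0},{"grip":0.06,"x":-0.084,"y":-0.108,"z":0,"yaw":0},{"grip":0.06,"x":-0.105,"y":-0.134,"z":0,"yaw":0}]' >/dev/null; done
python3 -m crank '[{"grip":0.06,"x":-0.021,"y":-0.027,"z":0,"yaw":-0.06},{"grip":0.06,"x":-0.042,"y":-0.054,"z":0,"yaw":-0.12},{"grip":0.06,"x":-0.063,"y":-0.081,"z":0,"yaw":-0.18},{"grip":0.06,"x":-0.084,"y":-0.108,"z":0,"yaw":-0.26},{"grip":0.06,"x":-0.105,"y":-0.134,"z":0,"yaw":-0.26}]'
python3 - <<'E'
from h import *
f=grab_frame("wrist");cv2.imwrite("pics/w1.png",f[:,:,::-1])
s=state();m=camera_model("wrist");print(s['ee_pos'],s['ee_rot'],-np.array(m["R"]).T@m["t"],np.round(m["R"],3).tolist(),m["intrinsics"])
np.savez("pics/w1.npz",**m)
E
```

```text
time_s: 0.52
ee_pos: [235.2, 385.6, 264.3]
ee_rot: [-179.9, -0.0, 162.2]
force: [0.6, 0.0, 0.4]
gripper_width: 61.7
gripper_force: 0.0
time_s: 2.18
ee_pos: [470.5, -253.2, 263.6]
ee_rot: [180.0, -0.0, 177.1]
force: [0.4, 0.3, 0.3]
gripper_width: 59.7
gripper_force: 0.0
[ 472.96069551 -258.83954579  262.81210026] [-1.79724829e+02  6.61101247e-02  1.76891414e+02] [ 397.72807738 -253.64236227  453.68097027] [[0.054, 0.999, -0.005], [0.962, -0.051, 0.267], [0.266, -0.02, -0.964]] [[391.69872074   0.         321.01319362]
 [  0.         391.69872074 240.04241369]
 [  0.           0.           1.        ]]
```

View pics/w1.png

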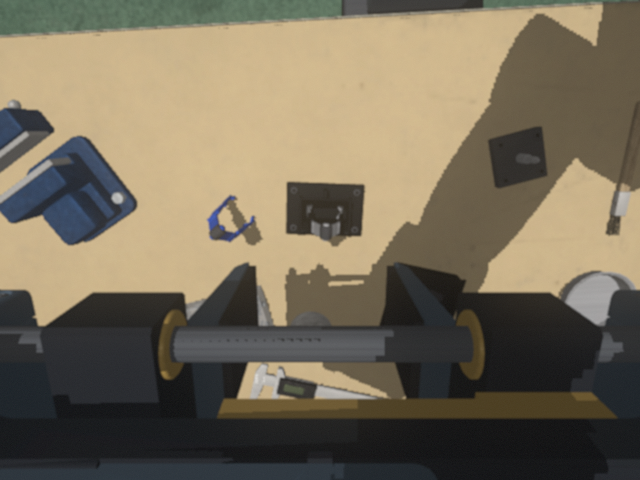

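The wrist picture shows the stand at about (326,209) with the tongs' barrel at (325,225), the blue look-alike at (230,220) and the gauge at (518,157). I'll measure from it.

Run:
```python
from h import *
f=cv2.imread("pics/w1.png");m=dict(np.load("pics/w1.npz"))
a,b,c,d=275,170,376,245
g=f[b:d,a:c].max(2)
print("stand",rect(m,cv2.morphologyEx((g<75).astype(np.uint8),cv2.MORPH_OPEN,np.ones((5,5))),(a,b),5))
# rivets
h=f[b:d,a:c]
for z in(109,106):print("barrel",ray(m,325,222,z),ray(m,325,229,z))
a,b,c,d=480,115,555,195
g=f[b:d,a:c];hs=cv2.cvtColor(g,cv2.COLOR_BGR2HSV)
print("gauge",rect(m,((hs[...,1]<70)&(hs[...,2]<100)).astype(np.uint8),(a,b),12))
cv2.imwrite("pics/c2.png",np.hstack([cv2.resize(f[170:250,280:370],(450,400),interpolation=2),cv2.resize(f[115:195,480:550],(350,400),interpolation=2)]))
```

```text
stand [ 485.3 -256.7   85.5   59.5   84.7]
barrel [ 476.33723278 -256.12484209  109.        ] [ 482.82680722 -256.45780465  109.        ]
barrel [ 477.02142334 -256.14644885  106.        ] [ 483.56748109 -256.48230942  106.        ]
gauge [436.8 -40.8  56.5  58.5  12.1]
```

View pics/c2.png

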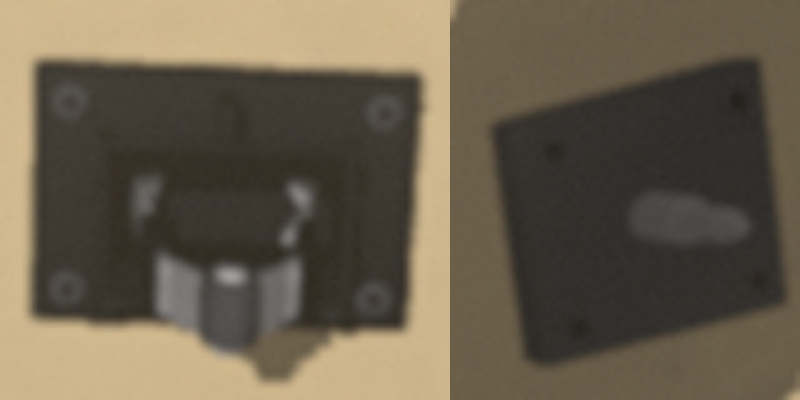

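The arm was still settling when that picture was taken, so I'll lower it and look again at rest.

```bash
python3 -m crank '[{"grip":0.06,"x":0,"y":0,"z":0.03,"yaw":0},{"grip":0.06,"x":0,"y":0,"z":0.06,"yaw":0},{"grip":0.06,"x":0,"y":0,"z":0.09,"yaw":0},{"grip":0.06,"x":0,"y":0,"z":0.09,"yaw":0},{"grip":0.06,"x":0,"y":0,"z":0.09,"yaw":0}]' >/dev/null
cat >> h.py <<'E'
def shot(name):
    grab_frame("wrist");m=camera_model("wrist");s=state();f=grab_frame("wrist")[:,:,::-1].copy();cv2.imwrite(f"pics/{name}.png",f);np.savez(f"pics/{name}.npz",**m);print(s['time_s'],np.round(s['ee_pos'],1),np.round(s['ee_rot'],1));return f,m
E
python3 - <<'E'
from h import *
f,m=shot("w2");m1=camera_model("wrist");print(np.array(m1["t"])-m["t"])
K,R,t=[np.array(m[k]) for k in("intrinsics","R","t")]
for n,P,S,z in(("stand",(489,-253,5),(62,50),5),("gauge",(436,-33,12),(42,42),12)):
    p=K@(R@P+t);p=p[:2]/p[2];a,b=int(p[0]-S[0]),int(p[1]-S[1]);g=f[max(b,0):b+2*S[1],a:a+2*S[0]]
    v=g.max(2);hs=cv2.cvtColor(g,cv2.COLOR_BGR2HSV)
    k=(v<75) if n=="stand" else (hs[...,1]<70)&(hs[...,2]<100)
    print(n,p,rect(m,cv2.morphologyEx(k.astype(np.uint8),cv2.MORPH_OPEN,np.ones((7,7))),(a,max(b,0)),z))
    if n=="stand":
        print(a,b); cv2.imwrite("pics/c3.png",cv2.resize(g,None,fx=5,fy=5,interpolation=2))
E
```

```text
2.7 [ 470.9 -251.5  174.9] [-180.    0.  177.]
[ 0.56062652 -0.94556737 -0.60330963]
stand [320.44776227 233.6240524 ] [ 482.1 -249.5   86.6   59.6   85.4]
258 183
gauge [564.16956417 165.74815527] [433.3 -33.6  57.1  59.9  12.2]
```

View pics/c3.png

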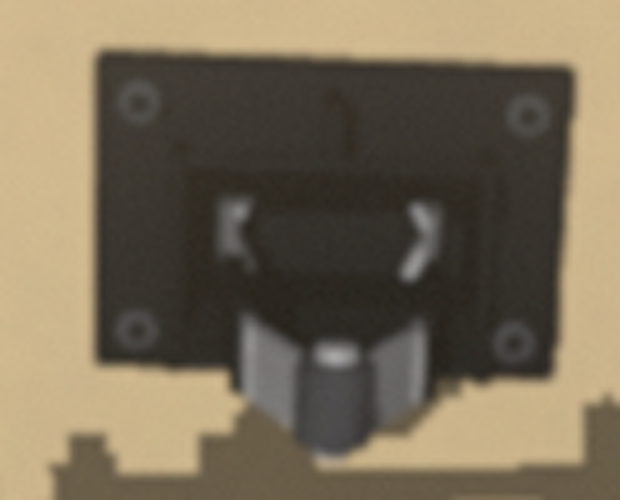

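The crop shows the stand's rivets at crop (138,103), (528,116), (515,342) and (137,330), and the hinge barrel running from (335,352) to (335,445). The tongs stand upright, roughly centred in the well.

Run:
```python
from h import *
m=dict(np.load("pics/w2.npz"))
q=[(138,103),(528,116),(515,342),(137,330)]
P=np.array([ray(m,258+u/5,183+v/5,5) for u,v in q]);print(P.round(1),P.mean(0))
for a,b in((0,1),(3,2)):d=P[a]-P[b];print(np.degrees(np.arctan2(d[1],d[0])))
for p,z in(((335,355),105),((335,445),105),((337,235),16)):print(p,ray(m,258+p[0]/5,183+p[1]/5,z))
mt=camera_model("top");f=cv2.imread("pics/top0.png")
S=[]
for i in range(6):grab_frame("top") if i else 0;s=state();S.append(np.r_[s['ee_pos'],s['ee_rot'][2],s['time_s']])
print(np.round(S,1),np.mean(S,0))
```

```text
[[ 458.5 -283.9    5. ]
 [ 464.7 -211.4    5. ]
 [ 508.7 -214.9    5. ]
 [ 502.5 -287.5    5. ]] [ 483.5839156  -249.42432437    5.        ]
-94.8747447488167
-94.83748014980662
(335, 355) [ 477.99318073 -249.04382842  105.        ]
(335, 445) [ 491.30701954 -249.69349064  105.        ]
(337, 235) [ 482.95308093 -248.10130733   16.        ]
[[ 471.7 -251.9  175.9  177.     2.8]
 [ 471.9 -252.   176.3  177.     2.8]
 [ 471.8 -252.   176.3  177.     2.8]
 [ 471.6 -251.9  176.1  177.     2.9]
 [ 471.4 -251.8  175.9  177.     3. ]
 [ 471.2 -251.7  175.5  177.     3. ]] [ 471.60746462 -251.91144353  176.00632108  177.04154131    2.875     ]
```

```bash
python3 -m crank '[{"grip":0.06,"x":-0.0125,"y":0.003,"z":0.01,"yaw":0.033},{"grip":0.06,"x":-0.0125,"y":0.003,"z":0.03,"yaw":0.033},{"grip":0.06,"x":-0.0125,"y":0.003,"z":0.05,"yaw":0.033},{"grip":0.06,"x":-0.0125,"y":0.003,"z":0.07,"yaw":0.033},{"grip":0.06,"x":-0.0125,"y":0.003,"z":0.08,"yaw":0.033}]' 12
python3 -m crank '[{"grip":0.06,"x":0,"y":0,"z":0.01,"yaw":0},{"grip":0.06,"x":0,"y":0,"z":0.02,"yaw":0},{"grip":0.05,"x":0,"y":0,"z":0.027,"yaw":0},{"grip":0.045,"x":0,"y":0,"z":0.027,"yaw":0},{"grip":0.04,"x":0,"y":0,"z":0.027,"yaw":0}]'
python3 -m crank '[{"grip":0.037,"x":0,"y":0,"z":0,"yaw":0},{"grip":0.035,"x":0,"y":0,"z":0,"yaw":0},{"grip":0.033,"x":0,"y":0,"z":0,"yaw":0},{"grip":0.031,"x":0,"y":0,"z":0,"yaw":0},{"grip":0.0295,"x":0,"y":0,"z":0,"yaw":0}]'
```

```text
time_s: 3.42
ee_pos: [482.3, -248.5, 92.5]
ee_rot: [179.9, -0.1, 175.1]
force: [-0.1, -0.7, -1.1]
gripper_width: 60.2
gripper_force: 0.0
time_s: 3.83
ee_pos: [483.4, -249.2, 67.3]
ee_rot: [-180.0, 0.0, 175.1]
force: [-0.5, -0.1, 0.1]
gripper_width: 43.4
gripper_force: 0.0
time_s: 4.25
ee_pos: [483.3, -249.2, 67.4]
ee_rot: [-180.0, 0.0, 175.1]
force: [-0.3, -0.4, 0.3]
gripper_width: 29.9
gripper_force: 1.4
```

```bash
python3 -m crank '[{"grip":0.0292,"x":0,"y":0,"z":0,"yaw":0},{"grip":0.0292,"x":0,"y":0,"z":-0.005,"yaw":0},{"grip":0.0292,"x":0,"y":0,"z":-0.015,"yaw":0},{"grip":0.0292,"x":0,"y":0,"z":-0.025,"yaw":0},{"grip":0.0292,"x":0,"y":0,"z":-0.035,"yaw":0}]'
python3 -m crank '[{"grip":0.0292,"x":0,"y":0,"z":-0.015,"yaw":0},{"grip":0.0292,"x":0,"y":0,"z":-0.03,"yaw":0},{"grip":0.0292,"x":0,"y":0,"z":-0.045,"yaw":0},{"grip":0.0292,"x":0,"y":0,"z":-0.055,"yaw":0},{"grip":0.0292,"x":0,"y":0,"z":-0.055,"yaw":0}]'
python3 - <<'E'
from h import *
f,m=shot("w3")
K,R,t=[np.array(m[k]) for k in("intrinsics","R","t")]
s=state();e=np.array(s['ee_pos'])
for dz in(5,5-68):p=K@(R@(e+[0,0,dz])+t);print(p[:2]/p[2])
g=grab_frame("side")[:,:,::-1]
p=cv2.resize(f[150:470,160:480],(400,400));q=cv2.resize(g[230:390,230:390],(400,400))
cv2.imwrite("pics/c4.png",np.hstack([p,q]))
E
```

```text
time_s: 4.67
ee_pos: [483.5, -249.3, 103.5]
ee_rot: [-180.0, 0.0, 175.1]
force: [0.2, -0.1, -0.8]
gripper_width: 29.0
gripper_force: 2.3
time_s: 5.08
ee_pos: [484.7, -249.9, 160.3]
ee_rot: [-179.9, 0.3, 175.1]
force: [-0.1, -0.3, -0.3]
gripper_width: 29.4
gripper_force: 2.3
5.1333 [ 483.9 -249.5  158.7] [-179.9    0.2  175.1]
[321.44993109 283.12009707]
[321.51828235 245.55294987]
```

View pics/c4.png

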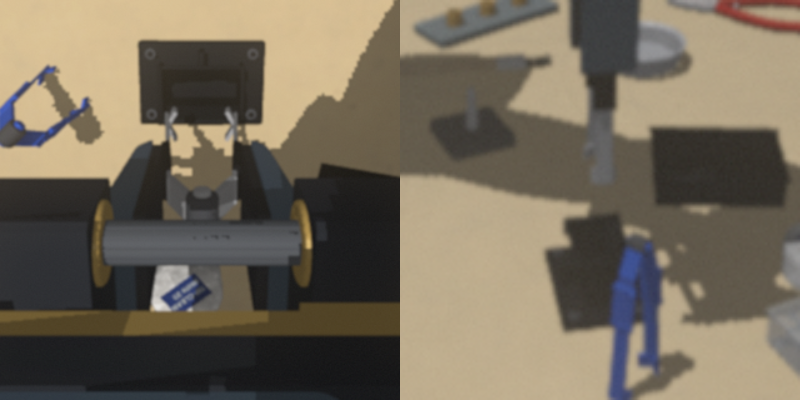

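The tongs hang straight in the gripper: the jaw tips are at wrist pixels (298,247) and (346,247), and the model puts their midpoint at (321.5,246). Next is the tray.

```bash
for i in 1 2; do python3 -m crank '[{"grip":0.0292,"x":0.0043,"y":0.0283,"z":0,"yaw":0},{"grip":0.0292,"x":0.0086,"y":0.0566,"z":0,"yaw":0},{"grip":0.0292,"x":0.0129,"y":0.0849,"z":0,"yaw":0},{"grip":0.0292,"x":0.0172,"y":0.1132,"z":0,"yaw":0},{"grip":0.0292,"x":0.0215,"y":0.1415,"z":0,"yaw":0}]'>/dev/null;done
python3 -m crank '[{"grip":0.0292,"x":0.0043,"y":0.0283,"z":0,"yaw":-0.1},{"grip":0.0292,"x":0.0086,"y":0.0566,"z":0,"yaw":-0.2},{"grip":0.0292,"x":0.0129,"y":0.0849,"z":0,"yaw":-0.31},{"grip":0.0292,"x":0.0172,"y":0.1132,"z":0,"yaw":-0.42},{"grip":0.0292,"x":0.021,"y":0.1415,"z":0,"yaw":-0.53}]'
python3 -m crank '[{"grip":0.0292,"x":0,"y":0,"z":0.005,"yaw":0},{"grip":0.0292,"x":0,"y":0,"z":0.01,"yaw":0},{"grip":0.0292,"x":0,"y":0,"z":0.01,"yaw":0},{"grip":0.0292,"x":0,"y":0,"z":0.01,"yaw":0},{"grip":0.0292,"x":0,"y":0,"z":0.01,"yaw":0}]'
python3 - <<'E'
from h import *
f,m=shot("w4")
s=state();print(s['gripper_width'],s['gripper_force'])
cv2.imwrite("pics/c5.png",cv2.resize(f[120:320,190:450],None,fx=3,fy=3,interpolation=2))
E
```

```text
time_s: 6.48
ee_pos: [454.3, 180.4, 156.1]
ee_rot: [180.0, -0.1, -154.2]
force: [0.1, -0.5, -0.4]
gripper_width: 29.4
gripper_force: 2.2
time_s: 6.9
ee_pos: [455.3, 178.2, 146.9]
ee_rot: [-180.0, -0.0, -154.6]
force: [-0.2, 0.4, -0.2]
gripper_width: 29.7
gripper_force: 2.2
6.95 [455.5 178.3 147.1] [-180.    -0.  -154.6]
29.01794976883583 2.150385948771145
```

View pics/c5.png

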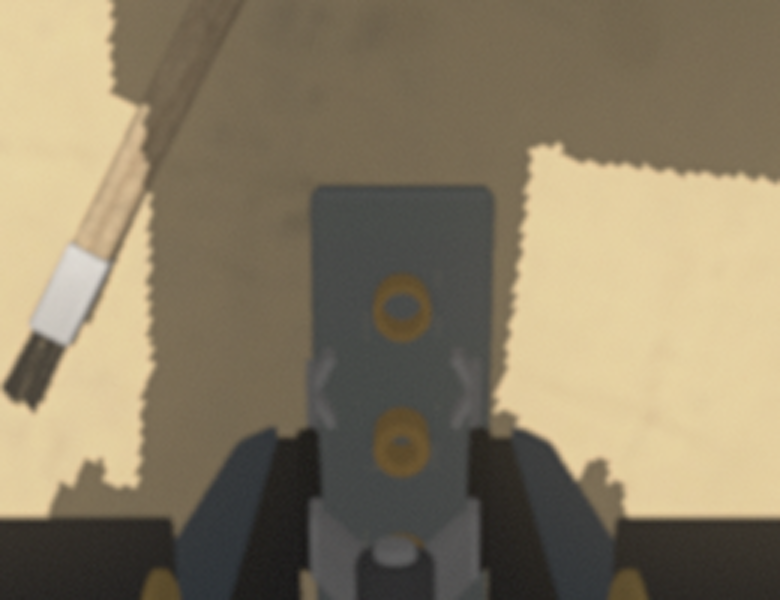

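The near sleeve's mouth is at crop (402,306), wrist pixel (324.0,222). The jaw Vs are at crop (318,388) and (466,388), with the brush clear at the left.

```bash
cat >> h.py <<'E'
def tool(s,d):
    from scipy.spatial.transform import Rotation as Ro
    return Ro.from_euler('xyz',s['ee_rot'],degrees=True).as_matrix().T@np.array(d)
E
python3 - <<'E'
from h import *
m=dict(np.load("pics/w4.npz"));s=state();e=np.array(s['ee_pos']);print(e)
S=ray(m,324,222,23);print("sleeve",S)
N=ray(m,190+402/3,120+442/3,23);print("mid",N,np.linalg.norm(N-S))
for z in(84,88,94):
  L=ray(m,190+318/3,120+388/3,z);Rr=ray(m,190+466/3,120+388/3,z);print(z,(L+Rr)/2,np.linalg.norm(L-Rr))
print("tool delta tcp->sleeve",tool(s,S-e))
f=cv2.imread("pics/w4.png");h=cv2.cvtColor(f,cv2.COLOR_BGR2HSV)[195:245,300:350]
k=((h[...,1]>120)&(h[...,0]>10)&(h[...,0]<30));ys,xs=np.nonzero(k);print(xs.min()+300,xs.max()+300,ys.min()+195,ys.max()+195,xs.mean()+300,ys.mean()+195)
E
```

```text
[455.58959744 178.45049244 147.27273642]
sleeve [451.04782607 179.05768106  23.        ]
mid [486.69421159 196.07962094  23.        ] 39.50204092523005
84 [456.84708004 178.83400634  84.        ] 33.41327122250465
88 [455.75718233 178.3207453   88.        ] 32.88727805429335
94 [454.12233577 177.55085374  94.        ] 32.09828830197634
tool delta tcp->sleeve [  3.8719855    2.50262204 124.27169426]
315 332 212 232 323.4269005847953 222.6783625730994
```

```bash
python3 -m crank '[{"grip":0.0292,"x":0.0038,"y":0.0023,"z":0.01,"yaw":0},{"grip":0.0292,"x":0.0038,"y":0.0023,"z":0.025,"yaw":0},{"grip":0.0292,"x":0.0038,"y":0.0023,"z":0.038,"yaw":0},{"grip":0.0292,"x":0.0038,"y":0.0023,"z":0.045,"yaw":0},{"grip":0.0292,"x":0.0038,"y":0.0023,"z":0.045,"yaw":0}]'
python3 - <<'E'
from h import *
f,m=shot("w5")
cv2.imwrite("pics/c6.png",cv2.resize(f[160:320,220:420],None,fx=3,fy=3,interpolation=2))
E
```

```text
time_s: 7.42
ee_pos: [450.1, 178.9, 101.0]
ee_rot: [180.0, -0.2, -154.5]
force: [-0.7, 0.2, 0.7]
gripper_width: 29.0
gripper_force: 2.2
7.4667 [450.8 179.3 101.9] [ 1.800e+02 -1.000e-01 -1.545e+02]
```

View pics/c6.png

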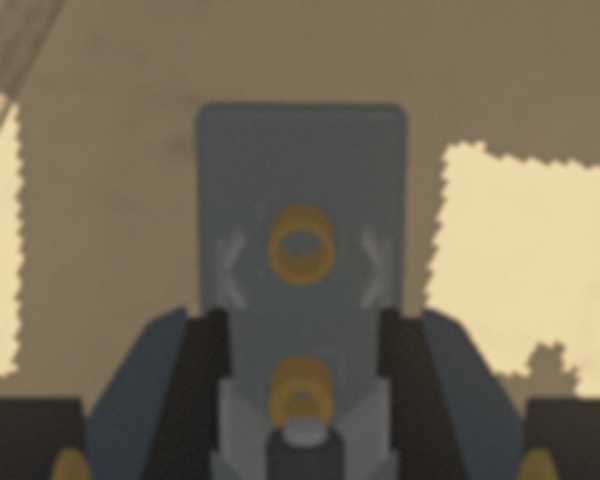

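The sleeve (crop (301,242)) is centred between the jaws (mid 301) across the closing line. I'll check the x alignment by ray.

Run:
```python
from h import *
m=dict(np.load("pics/w5.npz"));s=state();e=np.array(s['ee_pos']);print(e)
S=ray(m,220+301/3,160+242/3,23);print("sleeve-tcp tool",tool(s,S-e),S)
for z in(40,44,48):
  P=ray(m,220+301.5/3,160+268/3,z);print(z,tool(s,P-e))
```

```text
[451.30523424 179.57155862 102.48210925]
sleeve-tcp tool [ 0.97415782 -0.35453871 79.48170677] [450.6072651  178.84799804  23.        ]
40 [-0.39644079 -0.21613249 62.48227411]
44 [ 0.80277218 -0.21119626 58.48177856]
48 [ 2.00198515 -0.20626003 54.481283  ]
```

Aligned to within 1 mm. I'll go down about 26 mm and close.

```bash
python3 -m crank '[{"grip":0.0292,"x":0,"y":0,"z":0.008,"yaw":0},{"grip":0.0292,"x":0,"y":0,"z":0.015,"yaw":0},{"grip":0.0292,"x":0,"y":0,"z":0.021,"yaw":0},{"grip":0.0292,"x":0,"y":0,"z":0.026,"yaw":0},{"grip":0.0292,"x":0,"y":0,"z":0.026,"yaw":0}]'
python3 -m crank '[{"grip":0.0285,"x":0,"y":0,"z":0,"yaw":0},{"grip":0.0275,"x":0,"y":0,"z":0,"yaw":0},{"grip":0.0265,"x":0,"y":0,"z":0,"yaw":0},{"grip":0.025,"x":0,"y":0,"z":0,"yaw":0},{"grip":0.024,"x":0,"y":0,"z":0,"yaw":0}]' 18
python3 -m crank '[{"grip":0.024,"x":0,"y":0,"z":0,"yaw":0},{"grip":0.024,"x":0,"y":0,"z":-0.003,"yaw":0},{"grip":0.024,"x":0,"y":0,"z":-0.008,"yaw":0},{"grip":0.024,"x":0,"y":0,"z":-0.015,"yaw":0},{"grip":0.024,"x":0,"y":0,"z":-0.025,"yaw":0}]'
python3 -m crank '[{"grip":0.024,"x":0,"y":0,"z":-0.015,"yaw":0},{"grip":0.024,"x":0,"y":0,"z":-0.03,"yaw":0},{"grip":0.024,"x":0,"y":0,"z":-0.045,"yaw":0},{"grip":0.024,"x":0,"y":0,"z":-0.055,"yaw":0},{"grip":0.024,"x":0,"y":0,"z":-0.055,"yaw":0}]'
python3 - <<'E'
from h import *
f,m=shot("w6")
cv2.imwrite("pics/c7.png",cv2.resize(f[160:320,220:420],None,fx=3,fy=3,interpolation=2))
E
```

```text
time_s: 7.93
ee_pos: [450.1, 179.4, 74.9]
ee_rot: [180.0, -0.1, -154.5]
force: [0.1, -0.5, -0.7]
gripper_width: 29.6
gripper_force: 2.2
time_s: 8.35
ee_pos: [451.2, 179.8, 76.4]
ee_rot: [-180.0, 0.0, -154.5]
force: [0.2, -0.1, -0.5]
gripper_width: 24.1
gripper_force: 25.7
time_s: 8.77
ee_pos: [450.6, 179.6, 101.5]
ee_rot: [180.0, -0.0, -154.5]
force: [-0.3, 0.3, -0.7]
gripper_width: 24.2
gripper_force: 24.7
time_s: 9.18
ee_pos: [452.5, 180.3, 158.8]
ee_rot: [-180.0, 0.3, -154.5]
force: [0.6, -0.4, -0.7]
gripper_width: 24.1
gripper_force: 24.7
9.2333 [451.7 180.  157.4] [-180.     0.2 -154.5]
```

View pics/c7.png

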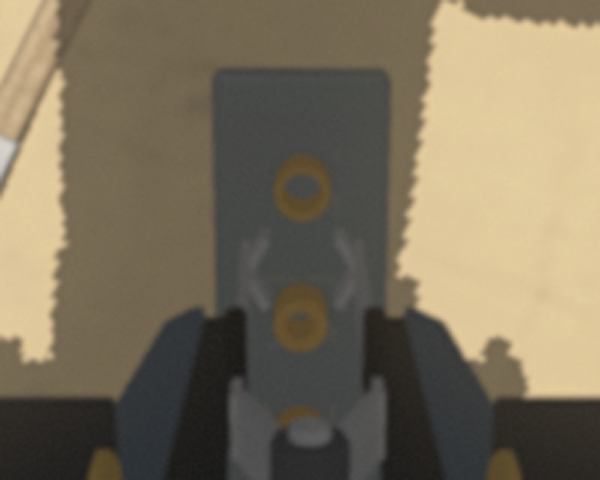

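The crop shows all three sleeves still in the tray (near one at (302,187)). The jaws closed to about 16 mm but came up empty at (302,268). I've now used all ten views, so I work from masks from here. First I'll quantify this picture.

```bash
cat >> h.py <<'E'
def brass(f,box=(270,140,380,330)):
    a,b,c,d=box;h=cv2.cvtColor(f[b:d,a:c],cv2.COLOR_BGR2HSV)
    k=((h[...,1]>120)&(h[...,0]>8)&(h[...,0]<32)&(h[...,2]>50)).astype(np.uint8)
    n,l,st,ce=cv2.connectedComponentsWithStats(k)
    return [(st[i,:5]+[a,b,0,0,0]).tolist() for i in range(1,n) if st[i,4]>15]
E
python3 - <<'E'
from h import *
for n in("w4","w5","w6"):
    f=cv2.imread(f"pics/{n}.png");print(n,brass(f))
f=cv2.imread("pics/w6.png")
for v in(240,246,250,256,262):print(v,f[v,290:352,:].max(1).tolist())
s=state();print(s['time_s'],s['gripper_width'],s['gripper_force'],s['ee_pos'])
E
```

```text
w4 [[315, 212, 18, 21, 171], [315, 257, 17, 21, 268]]
w5 [[310, 229, 21, 25, 281], [310, 280, 20, 21, 317]]
w6 [[312, 212, 17, 21, 154], [312, 256, 16, 20, 247], [314, 296, 9, 5, 17]]
240 [112, 95, 77, 70, 69, 73, 73, 73, 72, 72, 76, 79, 79, 75, 77, 82, 86, 90, 89, 81, 75, 73, 73, 73, 73, 72, 72, 73, 74, 71, 73, 73, 74, 74, 72, 74, 74, 75, 72, 74, 75, 81, 91, 94, 92, 86, 82, 78, 82, 83, 81, 77, 75, 76, 76, 75, 74, 77, 83, 100, 113, 117]
246 [110, 97, 77, 71, 72, 73, 73, 72, 73, 74, 79, 84, 85, 88, 92, 91, 85, 77, 73, 73, 72, 72, 72, 72, 74, 71, 71, 73, 72, 72, 73, 72, 72, 73, 73, 73, 73, 74, 72, 74, 74, 74, 74, 75, 82, 89, 93, 92, 90, 88, 85, 81, 77, 77, 77, 76, 75, 77, 87, 104, 116, 135]
250 [112, 96, 76, 70, 70, 72, 73, 71, 72, 77, 79, 83, 83, 83, 83, 78, 73, 72, 72, 70, 72, 72, 72, 71, 72, 73, 72, 71, 74, 74, 72, 72, 73, 72, 72, 71, 73, 72, 74, 73, 72, 72, 74, 74, 76, 80, 85, 87, 86, 85, 87, 84, 81, 75, 76, 74, 74, 76, 86, 104, 115, 130]
256 [110, 98, 78, 70, 70, 71, 72, 71, 72, 76, 82, 81, 83, 86, 91, 91, 86, 84, 78, 76, 74, 72, 71, 72, 81, 85, 88, 91, 91, 90, 91, 89, 90, 89, 87, 84, 78, 72, 72, 73, 73, 76, 82, 83, 88, 91, 94, 91, 86, 84, 86, 83, 83, 80, 75, 75, 74, 77, 92, 110, 118, 118]
262 [110, 97, 79, 70, 69, 64, 59, 54, 52, 58, 63, 71, 76, 74, 72, 72, 80, 87, 88, 81, 75, 79, 87, 93, 97, 101, 103, 102, 103, 102, 101, 101, 102, 103, 102, 101, 96, 91, 84, 75, 72, 77, 84, 86, 83, 79, 73, 73, 76, 80, 80, 77, 68, 62, 57, 57, 59, 68, 89, 107, 116, 118]
9.2833 24.497615911775465 24.681996759027243 [450.92463089 179.71462902 156.30889007]
```

```bash
cat > jaw.py <<'E'
from h import *
f,m=shot("j%d"%int(100*state()['time_s']));s=state();print(s['gripper_width'],s['gripper_force'])
g=f[:,270:372].max(2)
for v in(240,246,250):print(v,' '.join(map(str,g[v])))
E
python3 - <<'E'
import cv2
f=cv2.imread("pics/w4.png")[:,270:372].max(2)
for v in(240,246,250):print(v,' '.join(map(str,f[v])))
E
python3 -m crank '[{"grip":0.022,"x":0,"y":0,"z":0,"yaw":0},{"grip":0.021,"x":0,"y":0,"z":0,"yaw":0},{"grip":0.021,"x":0,"y":0,"z":0,"yaw":0},{"grip":0.021,"x":0,"y":0,"z":0,"yaw":0},{"grip":0.021,"x":0,"y":0,"z":0,"yaw":0}]'  30
python3 jaw.py
python3 -m crank '[{"grip":0.027,"x":0,"y":0,"z":0,"yaw":0},{"grip":0.027,"x":0,"y":0,"z":0,"yaw":0},{"grip":0.027,"x":0,"y":0,"z":0,"yaw":0},{"grip":0.027,"x":0,"y":0,"z":0,"yaw":0},{"grip":0.027,"x":0,"y":0,"z":0,"yaw":0}]'
python3 jaw.py
```

```text
240 119 117 118 117 117 118 117 118 118 118 118 118 117 117 117 116 116 117 117 116 115 110 101 91 84 78 80 86 90 91 90 84 79 73 74 75 73 74 74 75 73 73 74 73 74 73 74 74 74 75 75 75 75 74 76 76 74 74 75 75 75 74 76 76 76 76 76 77 75 80 87 95 98 97 92 86 85 85 87 85 82 78 80 95 112 118 120 136 176 213 227 227 225 226 226 227 227 227 227 227 228 227
246 119 117 119 117 117 117 119 117 117 118 117 118 117 116 118 118 118 118 118 119 116 108 96 87 86 91 94 91 86 79 73 74 75 72 74 74 73 73 74 74 74 73 74 74 75 75 74 76 74 72 75 74 76 74 75 76 76 74 75 75 75 76 74 73 76 75 76 76 77 74 76 77 79 86 93 98 95 91 90 88 83 78 82 101 116 122 148 189 221 228 227 226 226 225 225 225 225 225 226 226 225 225
250 119 118 119 118 119 119 118 118 118 118 118 118 117 117 118 116 117 117 117 118 116 109 97 87 85 86 84 78 75 73 73 74 74 73 72 74 74 74 74 72 73 74 73 75 75 76 75 75 73 74 74 75 75 74 74 75 74 74 75 75 74 76 75 76 76 75 75 75 76 77 77 77 76 79 81 88 90 89 89 88 82 76 82 106 145 190 223 229 228 227 225 227 226 226 226 226 226 227 227 226 226 226
time_s: 9.7
ee_pos: [450.8, 179.7, 155.7]
ee_ro
[... 1798 characters left out ...]
 117 116 116 117 116 117 115 116 117 116 114 116 115 117 116 116 116 113 102 75 59 72 87 88 86 84 84 82 84 83 73 69 66 76 87 93 92 92 93 93 95 89 81 69 64 67 75 82 85 85 86 88 87 90 88 89 90 90 91 91 87 70 53 43 41 42 43 48 56 67 74 76 77 76 76 77 76 76 89 106 115 121 144 185 217 225 225 224 223 223 222 222 223 223 223 223 223 224 222 223 224 225
250 118 116 118 117 117 117 118 117 118 116 115 115 114 114 116 116 116 116 110 87 64 71 86 87 85 84 87 85 81 71 56 48 48 49 49 53 55 54 55 53 54 49 51 49 51 50 59 75 84 90 88 87 88 89 88 89 89 86 90 91 86 71 51 42 41 46 57 71 74 76 75 75 76 76 75 76 77 76 89 106 117 126 155 197 222 225 224 224 225 224 224 224 224 225 224 223 223 224 222 222 221 222
```

Force 0 at 27 mm: over-squeezing worked the tongs down out of the pads, and opening dropped them. I'll find where they lie from a mask difference against w6, taken at the same pose.

```bash
cat > diff.py <<'E'
from h import *
def blobs(a,b,th=25,mn=25):
    d=cv2.absdiff(a,b).max(2);k=cv2.morphologyEx((d>th).astype(np.uint8),cv2.MORPH_CLOSE,np.ones((5,5)))
    cs,_=cv2.findContours(k,0,2);o=[]
    for c in sorted(cs,key=cv2.contourArea)[::-1]:
        if cv2.contourArea(c)>mn:
            q=np.zeros(k.shape,np.uint8);cv2.drawContours(q,[c],-1,1,-1)
            o.append((cv2.boundingRect(c),int(cv2.contourArea(c)),np.round(cv2.approxPolyDP(c,4,True)[:,0]).tolist()[:10],np.round(cv2.mean(b,q)[:3])))
    return o[:6]
E
python3 - <<'E'
from diff import *
f,m=shot("w7");a=cv2.imread("pics/w6.png")
print("wrist");[print(x) for x in blobs(a,f)]
print(brass(f,(230,120,420,330)))
s=grab_frame("side")[:,:,::-1].copy();cv2.imwrite("pics/side7.png",s);print("side");[print(x) for x in blobs(cv2.imread("pics/side0.png"),s)]
t=grab_frame("top")[:,:,::-1].copy();cv2.imwrite("pics/top7.png",t);print("top");[print(x) for x in blobs(cv2.imread("pics/top0.png"),t)]
s=state();print(s['time_s'],s['force'],s['gripper_width'],s['gripper_force'])
E
```

```text
10.3667 [451.  179.7 156.2] [ 180.     0.  -154.5]
wrist
((239, 262, 49, 134), 1182, [[286, 262], [273, 266], [252, 292], [256, 309], [245, 310], [241, 322], [240, 374], [258, 380], [259, 395], [258, 363]], array([48., 63., 70.]))
((382, 310, 22, 70), 933, [[387, 310], [382, 324], [392, 315], [394, 325], [388, 326], [390, 359], [384, 363], [384, 377], [399, 379], [401, 323]], array([46., 65., 74.]))
((232, 0, 163, 29), 841, [[394, 21], [367, 0], [351, 0], [380, 15], [379, 22], [244, 8], [232, 17], [248, 12], [388, 28]], array([132., 166., 184.]))
((302, 228, 50, 98), 701, [[303, 228], [305, 256], [327, 268], [330, 262], [342, 267], [349, 325], [351, 266], [339, 262], [339, 248], [332, 247]], array([58., 65., 68.]))
((109, 283, 68, 44), 590, [[176, 291], [140, 283], [109, 296], [121, 298], [141, 286], [158, 291], [129, 324], [135, 326], [168, 292]], array([104., 116., 123.]))
((478, 65, 122, 67), 512, [[479, 65], [478, 70], [496, 74], [531, 98], [599, 130], [585, 121], [585, 115], [580, 120]], array([126., 146., 148.]))
[[312, 214, 17, 20, 157], [312, 261, 16, 17, 159], [312, 298, 16,
[... 1031 characters left out ...]
]))
top
((0, 197, 275, 283), 43460, [[212, 198], [165, 213], [177, 254], [168, 252], [156, 260], [145, 249], [133, 251], [124, 259], [58, 281], [58, 287]], array([56., 69., 69.]))
((273, 437, 48, 12), 301, [[273, 448], [320, 444], [304, 437], [279, 437]], array([177., 170., 175.]))
((225, 439, 25, 27), 193, [[225, 439], [249, 465], [241, 439]], array([83., 80., 82.]))
((408, 271, 12, 13), 62, [[408, 271], [412, 283], [419, 281]], array([37., 46., 53.]))
((393, 260, 15, 6), 40, [[393, 264], [407, 265], [401, 260]], array([101., 138., 160.]))
((326, 462, 7, 18), 36, [[327, 462], [326, 479], [332, 479]], array([66., 72., 67.]))
10.5167 [-0.42547162  0.70184133 -0.3428022 ] 27.44739574153402 0.0
```

Run:
```python
from h import *
f=cv2.imread("pics/w7.png");a,b,c,d=276,190,372,330
r=f[b:d,a:c];v=r.max(2);h=cv2.cvtColor(r,cv2.COLOR_BGR2HSV)
for n,k in(("steel",(v>79)&(v<112)&(h[...,1]<70)),("dark",v<58)):
    k=cv2.morphologyEx(k.astype(np.uint8),cv2.MORPH_OPEN,np.ones((2,2)))
    N,l,st,ce=cv2.connectedComponentsWithStats(k)
    for i in range(1,N):
        if st[i,4]>25:
            cs,_=cv2.findContours((l==i).astype(np.uint8),0,2);p=cv2.approxPolyDP(cs[0],1.5,True)[:,0]+[a,b]
            print(n,(st[i,:2]+[a,b]).tolist(),st[i,2:].tolist(),p.tolist()[:14])
```

```text
steel [350, 190] [2, 15, 30] [[350, 190], [351, 204]]
steel [338, 212] [10, 21, 141] [[340, 212], [338, 217], [341, 223], [338, 232], [344, 231], [347, 225], [345, 214], [342, 215]]
steel [349, 213] [2, 13, 26] [[349, 213], [350, 225]]
steel [298, 214] [8, 18, 94] [[304, 214], [298, 217], [300, 231], [305, 218]]
steel [291, 216] [2, 24, 48] [[291, 216], [292, 239]]
steel [341, 241] [10, 22, 144] [[349, 241], [341, 246], [343, 262], [350, 258]]
steel [311, 243] [13, 22, 223] [[311, 243], [313, 260], [323, 264], [323, 248]]
steel [329, 245] [9, 6, 44] [[329, 246], [332, 250], [337, 249], [336, 245]]
steel [348, 275] [2, 25, 50] [[348, 275], [349, 299]]
dark [303, 228] [9, 31, 187] [[305, 228], [303, 229], [303, 248], [307, 257], [310, 258], [309, 241], [311, 237]]
dark [346, 228] [5, 12, 50] [[347, 228], [346, 239], [350, 239], [349, 229]]
dark [325, 249] [16, 20, 276] [[326, 249], [326, 266], [329, 268], [339, 268], [340, 250], [330, 252]]
dark [276, 267] [96, 63, 2224] [[276, 272], [276, 279], [279, 280], [276, 282], [276, 288], [278, 289], [276, 290], [276, 329], [371, 329], [371, 303], [359, 268], [353, 268], [352, 325], [349, 328]]
```

The masks show the tongs upright on the tray, their V jaws at (300,223) and (343,222) astride the near sleeve at (320,224), with the hinge near (333,257). I'll re-measure once they've settled.

```bash
cat > feat.py <<'E'
from h import *
def feat(f,a=270,b=180,c=376,d=330):
    r=f[b:d,a:c];v=r.max(2);h=cv2.cvtColor(r,cv2.COLOR_BGR2HSV)
    for n,k in(("steel",(v>79)&(v<112)&(h[...,1]<70)),("dark",v<58)):
        k=cv2.morphologyEx(k.astype(np.uint8),cv2.MORPH_OPEN,np.ones((2,2)))
        N,l,st,ce=cv2.connectedComponentsWithStats(k)
        for i in range(1,N):
            if 35<st[i,4]<1500: print(n,(st[i,:2]+[a,b]).tolist(),(st[i,:2]+st[i,2:4]+[a,b]).tolist(),st[i,4],np.round(ce[i]+[a,b],1).tolist())
E
python3 - <<'E'
from feat import *
import time
f,m=shot("w8");feat(f);print(brass(f))
s=state();e=np.array(s['ee_pos']);
for n,u,v,z in(("hinge",333,257,114),("hingeface",333.5,247,112),("jaws",321.5,222,15),("sleeve",320.3,223,23)):P=ray(m,u,v,z);print(n,P.round(1),tool(s,P-e).round(1))
E
```

```text
10.5667 [451.  179.7 156.2] [ 180.     0.  -154.5]
steel [349, 188] [352, 215] 54 [350.4, 201.0]
steel [296, 213] [305, 233] 102 [300.4, 222.5]
steel [337, 213] [346, 233] 121 [341.5, 221.1]
steel [349, 216] [351, 254] 76 [349.5, 234.5]
steel [294, 242] [302, 262] 122 [297.1, 251.5]
steel [319, 242] [333, 264] 233 [325.8, 252.3]
steel [306, 245] [315, 250] 40 [310.1, 247.0]
steel [348, 275] [350, 297] 44 [348.5, 285.5]
dark [292, 228] [298, 241] 68 [294.7, 234.2]
dark [331, 228] [340, 258] 162 [336.0, 241.2]
dark [302, 249] [319, 269] 298 [310.1, 258.9]
[[312, 214, 17, 20, 160], [312, 262, 16, 16, 145], [312, 298, 16, 21, 281]]
hinge [447.8 186.7 114. ] [-0.2  7.7 42.2]
hingeface [442.3 184.4 112. ] [ 5.8  8.  44.2]
jaws [450.9 180.3  15. ] [ -0.2   0.6 141.2]
sleeve [450.5 179.   23. ] [  0.7  -0.4 133.2]
```

The tongs rock gently but stand astride the sleeve. I'll open, come down over them and take them again, opening and closing slowly from now on because the spring follows slowly.

```bash
python3 -m crank '[{"grip":0.062,"x":0,"y":0,"z":0,"yaw":0},{"grip":0.062,"x":0,"y":0,"z":0,"yaw":0},{"grip":0.062,"x":0,"y":0,"z":0,"yaw":0},{"grip":0.062,"x":0,"y":0,"z":0.005,"yaw":0},{"grip":0.062,"x":0,"y":0,"z":0.015,"yaw":0}]' 12
python3 -c "
from feat import *
f,m=shot('w9');feat(f)"
python3 -m crank '[{"grip":0.062,"x":0,"y":0,"z":0.015,"yaw":0},{"grip":0.062,"x":0,"y":0,"z":0.03,"yaw":0},{"grip":0.062,"x":0,"y":0,"z":0.045,"yaw":0},{"grip":0.062,"x":0,"y":0,"z":0.058,"yaw":0},{"grip":0.062,"x":0,"y":0,"z":0.068,"yaw":0}]'
python3 -m crank '[{"grip":0.055,"x":0,"y":0,"z":0,"yaw":0},{"grip":0.05,"x":0,"y":0,"z":0,"yaw":0},{"grip":0.045,"x":0,"y":0,"z":0,"yaw":0},{"grip":0.042,"x":0,"y":0,"z":0,"yaw":0},{"grip":0.039,"x":0,"y":0,"z":0,"yaw":0}]'
python3 -m crank '[{"grip":0.037,"x":0,"y":0,"z":0,"yaw":0},{"grip":0.035,"x":0,"y":0,"z":0,"yaw":0},{"grip":0.033,"x":0,"y":0,"z":0,"yaw":0},{"grip":0.031,"x":0,"y":0,"z":0,"yaw":0},{"grip":0.029,"x":0,"y":0,"z":0,"yaw":0}]'
python3 -c "
from feat import *
f,m=shot('w10');feat(f);print(brass(f));s=state();print(s['gripper_width'],s['gripper_force'])"
```

```text
time_s: 11.03
ee_pos: [451.8, 180.1, 141.6]
ee_rot: [-180.0, 0.2, -154.5]
force: [0.8, 0.5, -0.3]
gripper_width: 57.6
gripper_force: 0.0
11.0833 [449.9 179.4 138.9] [ 180.    -0.2 -154.5]
steel [326, 189] [353, 225] 117 [345.7, 200.0]
steel [289, 208] [291, 227] 38 [289.5, 217.0]
steel [296, 219] [305, 240] 94 [300.0, 228.7]
steel [338, 218] [347, 235] 109 [342.5, 226.0]
steel [350, 233] [352, 264] 62 [350.5, 248.0]
steel [298, 251] [308, 274] 169 [302.1, 262.1]
steel [326, 250] [339, 276] 230 [332.6, 262.0]
steel [313, 255] [322, 261] 48 [317.0, 257.4]
dark [294, 235] [300, 268] 134 [295.9, 248.5]
dark [337, 236] [345, 268] 156 [341.3, 249.3]
dark [308, 259] [326, 281] 332 [316.8, 270.0]
dark [270, 327] [376, 330] 246 [321.8, 328.3]
time_s: 11.55
ee_pos: [450.2, 179.5, 71.8]
ee_rot: [180.0, -0.1, -154.5]
force: [-0.8, 0.1, 0.2]
gripper_width: 62.3
gripper_force: 0.0
time_s: 11.97
ee_pos: [451.5, 179.9, 73.9]
ee_rot: [-180.0, 0.1, -154.5]
force: [-0.3, 0.6, 0.5]
gripper_width: 39.4
gripper_force: 0.0
time_s: 12.38
ee_pos: [451.0, 179.8, 73.2]
ee_rot: [180.0, 0.0, -154.5]
force: [0.5, -0.2, -0.6]
gripper_width: 29.3
gripper_force: 1.7
12.4333 [450.9 179.8  73.2] [ 180.     0.  -154.5]
steel [314, 249] [328, 258] 86 [320.7, 252.9]
steel [294, 288] [312, 326] 442 [301.6, 306.0]
steel [315, 299] [330, 309] 121 [322.2, 303.5]
dark [270, 264] [298, 330] 1276 [283.9, 299.4]
dark [347, 264] [376, 330] 1236 [360.4, 299.6]
dark [310, 305] [336, 330] 528 [322.1, 318.1]
[[309, 238, 23, 29, 382], [311, 294, 18, 7, 55]]
28.874152145897604 2.5726867269258946
```

Tongs held again, with the barrel back at (322,303) as before. I'll raise 2 mm and close slowly and further.

```bash
python3 -m crank '[{"grip":0.0285,"x":0,"y":0,"z":-0.002,"yaw":0},{"grip":0.0278,"x":0,"y":0,"z":-0.002,"yaw":0},{"grip":0.027,"x":0,"y":0,"z":-0.002,"yaw":0},{"grip":0.026,"x":0,"y":0,"z":-0.002,"yaw":0},{"grip":0.025,"x":0,"y":0,"z":-0.002,"yaw":0}]' 25
python3 -m crank '[{"grip":0.024,"x":0,"y":0,"z":0,"yaw":0},{"grip":0.023,"x":0,"y":0,"z":0,"yaw":0},{"grip":0.022,"x":0,"y":0,"z":0,"yaw":0},{"grip":0.021,"x":0,"y":0,"z":0,"yaw":0},{"grip":0.020,"x":0,"y":0,"z":0,"yaw":0}]' 25
python3 -m crank '[{"grip":0.02,"x":0,"y":0,"z":0,"yaw":0},{"grip":0.02,"x":0,"y":0,"z":0,"yaw":0},{"grip":0.02,"x":0,"y":0,"z":0,"yaw":0},{"grip":0.02,"x":0,"y":0,"z":0,"yaw":0},{"grip":0.02,"x":0,"y":0,"z":0,"yaw":0}]' 25
python3 -c "
from feat import *
f,m=shot('w11');feat(f);print(brass(f));s=state();print(s['gripper_width'],s['gripper_force'])
g=f[:,285:360].max(2)
for v in(240,246,252,258):print(v,' '.join(map(str,g[v])))"
```

```text
time_s: 12.9
ee_pos: [450.9, 179.9, 75.2]
ee_rot: [180.0, 0.0, -154.5]
force: [0.1, 0.3, 1.0]
gripper_width: 25.2
gripper_force: 6.0
time_s: 13.32
ee_pos: [451.0, 179.8, 75.1]
ee_rot: [180.0, 0.0, -154.5]
force: [-0.2, -0.3, 0.4]
gripper_width: 22.2
gripper_force: 25.0
time_s: 13.73
ee_pos: [450.9, 179.7, 75.1]
ee_rot: [180.0, -0.0, -154.5]
force: [0.2, 0.3, 0.3]
gripper_width: 22.6
gripper_force: 25.0
13.7833 [450.9 179.7  75.1] [ 180.     0.  -154.5]
steel [326, 200] [355, 202] 58 [340.0, 200.5]
steel [298, 234] [313, 264] 276 [304.7, 248.9]
steel [298, 285] [313, 323] 335 [303.7, 303.4]
steel [333, 285] [347, 322] 310 [340.7, 302.5]
steel [316, 297] [330, 307] 117 [322.7, 301.5]
[[308, 238, 23, 27, 342], [312, 292, 16, 6, 38]]
22.52986238845709 24.96954917907715
240 79 82 80 79 79 80 79 80 80 78 78 78 79 78 81 86 89 93 89 89 94 99 100 97 90 87 92 97 98 101 99 100 100 100 101 100 100 101 100 100 99 98 95 89 89 98 102 102 99 93 92 94 92 87 81 80 79 80 82 80 80 80 81 81 80 83 81 82 80 82 80 81 94 114 127
246 80 79 77 78 80 80 79 79 79 79 80 79 78 79 83 86 90 93 97 100 94 84 82 90 100 104 107 110 106 101 93 86 83 80 81 80 83 86 92 99 104 109 109 109 102 94 83 81 87 97 99 95 92 90 87 81 80 81 82 80 82 79 79 81 81 82 82 82 80 82 80 83 100 119 128
252 78 80 78 81 79 79 78 78 77 79 79 78 77 82 84 89 90 91 94 96 95 92 100 107 109 107 100 96 89 82 79 80 78 78 79 80 78 80 78 80 87 94 98 105 110 110 104 96 95 98 100 95 91 92 92 87 83 80 80 80 81 80 81 81 80 82 82 82 80 82 81 82 100 119 128
258 78 80 79 79 79 78 78 78 80 78 78 79 80 82 88 90 90 88 82 86 92 99 103 107 111 111 108 103 101 97 97 98 96 96 98 96 96 97 98 98 100 103 107 109 111 107 103 97 92 85 83 84 88 89 92 89 84 80 78 81 80 83 81 82 80 81 81 82 81 80 76 85 106 126 127
```

The fingers stall at 22.5 mm, below the 20 mm commanded, and the V faces bracket the sleeve rim, so it is gripped. Lifting.

```bash
python3 -m crank '[{"grip":0.02,"x":0,"y":0,"z":-0.003,"yaw":0},{"grip":0.02,"x":0,"y":0,"z":-0.008,"yaw":0},{"grip":0.02,"x":0,"y":0,"z":-0.014,"yaw":0},{"grip":0.02,"x":0,"y":0,"z":-0.022,"yaw":0},{"grip":0.02,"x":0,"y":0,"z":-0.03,"yaw":0}]'
python3 -m crank '[{"grip":0.02,"x":0,"y":0,"z":-0.015,"yaw":0},{"grip":0.02,"x":0,"y":0,"z":-0.03,"yaw":0},{"grip":0.02,"x":0,"y":0,"z":-0.042,"yaw":0},{"grip":0.02,"x":0,"y":0,"z":-0.05,"yaw":0},{"grip":0.02,"x":0,"y":0,"z":-0.05,"yaw":0}]'
python3 -c "
from feat import *
f,m=shot('w12');feat(f);print(brass(f));s=state();print(s['gripper_width'],s['gripper_force'])"
```

```text
time_s: 14.25
ee_pos: [451.0, 179.7, 106.1]
ee_rot: [-180.0, 0.0, -154.5]
force: [0.2, -0.4, -0.0]
gripper_width: 21.7
gripper_force: 25.0
time_s: 14.67
ee_pos: [452.2, 180.2, 157.4]
ee_rot: [-180.0, 0.3, -154.5]
force: [-0.3, 0.1, -1.0]
gripper_width: 21.8
gripper_force: 25.0
14.7167 [451.5 179.9 156.2] [-1.800e+02  1.000e-01 -1.545e+02]
steel [349, 185] [352, 217] 64 [350.4, 200.5]
steel [291, 212] [293, 235] 46 [291.5, 223.0]
steel [349, 231] [351, 258] 54 [349.5, 244.0]
steel [302, 236] [313, 262] 153 [306.3, 249.0]
steel [328, 236] [341, 262] 194 [334.0, 249.5]
steel [335, 286] [346, 317] 201 [341.1, 301.0]
steel [299, 290] [310, 320] 180 [303.2, 305.0]
steel [317, 298] [330, 307] 94 [322.7, 301.9]
[[308, 234, 22, 43, 472]]
22.230383597524146 24.99265730381012
```

The sleeve is held: the near pocket's blob is gone and the new one sits at (319,246) between the jaws. On to the gauge.

```bash
for i in 1 2; do python3 -m crank '[{"grip":0.02,"x":0.0106,"y":-0.0184,"z":0,"yaw":0},{"grip":0.02,"x":0.0212,"y":-0.0369,"z":0,"yaw":0},{"grip":0.02,"x":0.0317,"y":-0.0553,"z":0,"yaw":0},{"grip":0.02,"x":0.0423,"y":-0.0738,"z":0,"yaw":0},{"grip":0.02,"x":0.0528,"y":-0.0922,"z":0,"yaw":0}]';done
python3 -m crank '[{"grip":0.02,"x":0,"y":0,"z":0.005,"yaw":0},{"grip":0.02,"x":0,"y":0,"z":0.008,"yaw":0},{"grip":0.02,"x":0,"y":0,"z":0.008,"yaw":0},{"grip":0.02,"x":0,"y":0,"z":0.008,"yaw":0},{"grip":0.02,"x":0,"y":0,"z":0.008,"yaw":0}]'
python3 -c "
from feat import *
f,m=shot('w13');print(brass(f));s=state();e=np.array(s['ee_pos']);print(s['gripper_width'],s['gripper_force'])
K,R,t=[np.array(m[k]) for k in('intrinsics','R','t')]
for P in((435.3,-30.3,50),(435.3,-30.3,12),(433.3,-33.6,50),tuple(e+[0,0,-63]),tuple(e+[0,0,-52])):p=K@(R@P+t);print(P,(p[:2]/p[2]).round(1))
g=f[:,290:356].max(2)
for v in range(190,262,5):print(v,' '.join(map(str,g[v])))"
```

```text
time_s: 15.18
ee_pos: [442.0, 72.8, 154.2]
ee_rot: [180.0, -0.1, -154.5]
force: [-0.5, -0.6, -0.4]
gripper_width: 22.0
gripper_force: 25.0
time_s: 15.6
ee_pos: [434.1, -33.1, 154.2]
ee_rot: [179.9, -0.1, -154.5]
force: [0.5, -0.9, -0.7]
gripper_width: 21.9
gripper_force: 25.0
time_s: 16.02
ee_pos: [435.0, -31.4, 146.9]
ee_rot: [180.0, -0.0, -154.4]
force: [0.3, -0.5, -0.6]
gripper_width: 21.8
gripper_force: 25.0
16.0667 [435.1 -31.5 147.1] [ 180.    -0.  -154.4]
[[307, 234, 23, 27, 294]]
21.755812123687004 24.99280482530594
(435.3, -30.3, 50) [322.1 235.4]
(435.3, -30.3, 12) [321.9 224.1]
(433.3, -33.6, 50) [319.3 231.3]
(np.float64(435.1964688054586), np.float64(-31.51993646411045), np.float64(84.1709098479985)) [320.7 247.4]
(np.float64(435.1964688054586), np.float64(-31.51993646411045), np.float64(95.1709098479985)) [320.6 252.2]
190 223 224 225 225 225 204 158 113 98 100 101 100 98 99 97 98 95 93 97 99 101 102 101 103 100 100 100 101 100 99 98 98 97 95 93 90 88 86 92 98 106 113 122 134 150 166 178 186 197 209 218 220 223 224 225 225 225 224 225 224 224 224 224 225 224 224
195 224
[... 2412 characters left out ...]
7 213 182 138 114 110 107 111 118 131 160 184 176 147 116 104 101 96 93 90 87 83 74 64 61 62 72 82 91 93 95 97 102 100 92 88 85 83 83 84 82 69 56 45 47 50 53 54 54 56 61 82 102 113 113 113 115 113 112
255 221 221 221 220 221 221 222 223 213 179 136 113 107 108 133 162 172 170 169 177 184 179 158 130 113 109 111 111 113 111 108 98 92 91 92 96 101 102 103 98 95 94 92 87 84 83 83 84 80 70 58 54 54 53 54 54 65 88 105 113 113 115 113 114 113 113
260 220 222 222 221 217 203 188 177 160 129 101 91 93 102 119 131 130 137 154 160 153 136 129 141 156 166 173 177 167 142 112 104 104 108 108 112 110 107 103 101 106 114 115 111 100 86 80 76 68 61 62 66 71 77 87 101 111 113 111 114 114 114 113 114 113 113
```

The bore is about 13 px wide at 1.6 px/mm, so 8.5 mm, likely good. To align without relying on calibration I'll go beside the pin with the sleeve's top at nose height and compare both at the same depth.

```bash
python3 -m crank '[{"grip":0.02,"x":0,"y":-0.014,"z":0,"yaw":0},{"grip":0.02,"x":0,"y":-0.028,"z":0,"yaw":0},{"grip":0.02,"x":0,"y":-0.028,"z":0.015,"yaw":0},{"grip":0.02,"x":0,"y":-0.028,"z":0.03,"yaw":0},{"grip":0.02,"x":0,"y":-0.028,"z":0.045,"yaw":0}]'
python3 -m crank '[{"grip":0.02,"x":0,"y":0,"z":0,"yaw":0},{"grip":0.02,"x":0,"y":0,"z":0,"yaw":0},{"grip":0.02,"x":0,"y":0,"z":0,"yaw":0},{"grip":0.02,"x":0,"y":0,"z":0,"yaw":0},{"grip":0.02,"x":0,"y":0,"z":0,"yaw":0}]'
python3 -c "
from feat import *
f,m=shot('w14');print(brass(f));s=state();e=np.array(s['ee_pos'])
K,R,t=[np.array(m[k]) for k in('intrinsics','R','t')]
for P in((435.3,-31.5,50),(435.3,-31.5,12),tuple(e+[0,0,-52])):p=K@(R@P+t);print(P,(p[:2]/p[2]).round(1))
g=f.max(2)
print('pin')
for v in range(216,262,2):print(v,' '.join(map(str,g[v,348:384])))
print('sleeve')
for v in range(230,264,2):print(v,' '.join(map(str,g[v,298:340])))"
```

```text
time_s: 16.53
ee_pos: [447.6, -57.3, 101.9]
ee_rot: [-180.0, 0.1, -154.5]
force: [0.1, 0.3, -0.9]
gripper_width: 21.7
gripper_force: 25.0
time_s: 16.95
ee_pos: [447.8, -57.4, 103.0]
ee_rot: [-179.9, 0.1, -154.5]
force: [-0.5, 0.5, 0.4]
gripper_width: 22.0
gripper_force: 25.0
17.0 [447.7 -57.5 102.9] [-1.799e+02  1.000e-01 -1.545e+02]
[[307, 235, 24, 26, 304]]
(435.3, -31.5, 50) [365.  251.6]
(435.3, -31.5, 12) [359.5 236.5]
(np.float64(447.52145161316463), np.float64(-57.443250878330296), np.float64(50.767991177525914)) [321.  251.7]
pin
216 89 88 89 89 89 88 87 88 88 88 88 87 87 88 87 87 89 87 87 89 88 89 88 88 89 88 89 89 88 89 89 88 89 88 88 87
218 91 90 90 91 90 91 89 89 89 88 87 87 88 87 85 87 87 86 87 87 87 86 87 87 87 86 87 86 87 86 86 87 86 86 88 86
220 92 90 90 90 89 91 90 89 90 88 88 88 88 88 89 88 88 87 86 86 87 85 87 85 86 84 84 85 85 86 85 86 85 85 84 84
222 90 89 88 88 90 90 89 90 88 89 89 88 89 88 89 87 87 87 89 88 88 88 87 87 88 84 85 85 83 84 84 83 84 82 84 84
224 90 88 89 89 89 89 89 88 88 88 89 90 88 89 88 88 87 89 87 86 88 87 88 87 88 88 86 88 87 86 85 85 87 85 82
[... 4200 characters left out ...]
8 124 147 170 181 174 166 164 153 124 94 84 94 103 104 96
256 204 171 129 108 102 99 116 142 161 168 168 167 170 176 171 153 136 125 117 114 109 110 113 111 111 124 144 165 179 179 171 163 160 150 122 95 81 82 91 101 104 98
258 194 158 120 108 102 107 133 150 153 161 166 161 149 150 165 176 180 175 170 163 158 159 161 164 170 172 175 166 156 153 160 163 149 116 82 75 78 81 84 95 102 100
260 154 123 95 88 91 119 163 177 153 139 155 165 154 133 123 132 145 159 169 174 173 169 166 160 149 136 116 95 94 113 136 136 115 86 76 81 83 82 81 83 81 72
262 58 54 52 56 76 119 167 186 180 178 191 204 204 190 172 151 142 157 182 189 171 151 136 142 145 133 115 102 91 79 74 68 64 64 74 80 80 80 78 69 55 45
```

At equal depth the nose is at (367.3,250.8) and the sleeve ring's centre at (318.5,249.0). At 1.535 px/mm that is +31.8 mm in tool y and −1.2 mm in tool x. The bore measures about 11 mm (17 px) here, so the gauge will decide.

```bash
python3 -m crank '[{"grip":0.02,"x":0,"y":0,"z":-0.015,"yaw":0},{"grip":0.02,"x":0,"y":0,"z":-0.027,"yaw":0},{"grip":0.02,"x":-0.0012,"y":0.012,"z":-0.027,"yaw":0},{"grip":0.02,"x":-0.0012,"y":0.024,"z":-0.027,"yaw":0},{"grip":0.02,"x":-0.0012,"y":0.0318,"z":-0.027,"yaw":0}]'
python3 -m crank '[{"grip":0.02,"x":0,"y":0,"z":0,"yaw":0},{"grip":0.02,"x":0,"y":0,"z":0.002,"yaw":0},{"grip":0.02,"x":0,"y":0,"z":0.006,"yaw":0},{"grip":0.02,"x":0,"y":0,"z":0.01,"yaw":0},{"grip":0.02,"x":0,"y":0,"z":0.014,"yaw":0}]'
python3 -m crank '[{"grip":0.02,"x":0,"y":0,"z":0.002,"yaw":0},{"grip":0.02,"x":0,"y":0,"z":0.004,"yaw":0},{"grip":0.02,"x":0,"y":0,"z":0.006,"yaw":0},{"grip":0.02,"x":0,"y":0,"z":0.008,"yaw":0},{"grip":0.02,"x":0,"y":0,"z":0.01,"yaw":0}]'
python3 -c "
from feat import *
f,m=shot('w15');print(brass(f));s=state();print(s['force'],s['ee_pos'],s['gripper_width'])"
```

```text
time_s: 17.47
ee_pos: [432.9, -26.7, 128.6]
ee_rot: [179.9, -0.1, -154.5]
force: [-0.3, -0.4, -0.5]
gripper_width: 22.5
gripper_force: 25.0
time_s: 17.88
ee_pos: [434.4, -28.4, 114.4]
ee_rot: [180.0, -0.0, -154.5]
force: [-0.3, -0.1, -0.7]
gripper_width: 22.1
gripper_force: 25.0
time_s: 18.3
ee_pos: [434.6, -28.3, 105.0]
ee_rot: [-180.0, 0.0, -154.5]
force: [1.2, 0.1, -0.9]
gripper_width: 22.1
gripper_force: 25.0
18.35 [434.3 -28.2 104.7] [ 180.    -0.  -154.5]
[[307, 234, 24, 27, 312]]
[-0.15655042  0.31962838 -1.58057188] [434.30974782 -28.22510286 104.84732121] 22.060401350730796
```

```bash
python3 -m crank '[{"grip":0.02,"x":0,"y":0,"z":0.0015,"yaw":0},{"grip":0.02,"x":0,"y":0,"z":0.003,"yaw":0},{"grip":0.02,"x":0,"y":0,"z":0.0045,"yaw":0},{"grip":0.02,"x":0,"y":0,"z":0.006,"yaw":0},{"grip":0.02,"x":0,"y":0,"z":0.0075,"yaw":0}]'
python3 -c "
from feat import *
f,m=shot('w16');print(brass(f));s=state();print(s['force'],s['ee_pos'],s['gripper_width'])
g=f.max(2)
for v in range(232,264,3):print(v,' '.join(map(str,g[v,300:338])))"
```

```text
time_s: 18.82
ee_pos: [434.5, -28.2, 97.5]
ee_rot: [180.0, 0.0, -154.5]
force: [1.3, 0.2, -0.0]
gripper_width: 21.3
gripper_force: 25.0
18.8667 [434.2 -28.2  97.2] [ 180.    -0.  -154.5]
[[307, 234, 24, 27, 273]]
[ 0.64996061 -0.3813718  -0.48835354] [434.27117861 -28.23847699  97.36037154] 21.84779488392604
232 90 88 88 87 87 88 88 89 88 89 90 88 89 94 98 101 106 109 112 112 110 109 102 97 89 88 86 89 90 88 87 85 87 87 86 86 85 86
235 86 89 88 87 87 88 87 94 101 105 102 102 102 105 109 109 110 113 116 116 116 114 113 112 109 105 102 104 105 102 95 88 85 86 85 86 86 86
238 90 97 103 104 97 94 108 137 156 154 137 126 135 151 162 171 176 181 182 183 181 180 175 168 156 141 131 137 155 163 147 117 95 96 101 102 94 85
241 90 99 106 105 110 130 154 166 167 169 174 180 178 165 143 124 110 111 114 113 112 111 117 135 159 177 182 175 169 170 168 159 137 114 103 102 97 88
244 88 96 106 121 143 165 166 165 172 177 168 142 116 103 103 109 118 122 121 117 108 102 97 95 93 99 127 158 175 169 156 148 133 108 94 104 104 95
247 92 102 105 106 122 136 144 164 178 170 132 94 86 104 121 132 136 139 142 142 139 133 119 96 73 65 85 126 165 179 163 133 118 109 96 95 102 99
250 94 107 107 104 112 123 132 155 174 168 138 112 100 103 112 125 139 149 151 145 133 124 116 106 96 93 99 127 162 176 162 132 105 92 85 90 101 104
253 92 104 103 109 135 159 160 156 168 180 172 145 116 94 91 109 135 159 163 149 126 107 103 101 101 114 140 167 179 174 163 150 137 114 89 81 95 102
256 101 104 102 90 89 118 150 166 166 162 165 175 176 165 149 132 118 110 109 110 116 122 130 143 161 174 173 164 158 158 160 149 124 95 80 79 89 100
259 89 96 95 85 81 81 94 124 151 156 138 115 116 138 155 169 176 177 179 179 178 175 169 157 141 116 100 118 143 150 127 95 80 79 80 79 77 80
262 46 51 63 74 82 83 78 73 69 76 79 79 74 69 69 76 81 85 86 88 85 83 80 80 76 68 59 53 55 55 58 63 68 75 78 78 75 64
```

The pin shows inside the bore (nose at (318,253)), and the sleeve passed the step height with no force, so it looks oversize. Continuing towards the base.

```bash
python3 -m crank '[{"grip":0.02,"x":0,"y":0,"z":0.002,"yaw":0},{"grip":0.02,"x":0,"y":0,"z":0.004,"yaw":0},{"grip":0.02,"x":0,"y":0,"z":0.006,"yaw":0},{"grip":0.02,"x":0,"y":0,"z":0.008,"yaw":0},{"grip":0.02,"x":0,"y":0,"z":0.01,"yaw":0}]'
python3 -m crank '[{"grip":0.02,"x":0,"y":0,"z":0.001,"yaw":0},{"grip":0.02,"x":0,"y":0,"z":0.002,"yaw":0},{"grip":0.02,"x":0,"y":0,"z":0.003,"yaw":0},{"grip":0.02,"x":0,"y":0,"z":0.004,"yaw":0},{"grip":0.02,"x":0,"y":0,"z":0.005,"yaw":0}]'
python3 -c "
from feat import *
f,m=shot('w17');print(brass(f));s=state();print(s['force'],s['ee_pos'],s['gripper_width'])"
```

```text
time_s: 19.33
ee_pos: [434.5, -28.2, 87.4]
ee_rot: [180.0, -0.0, -154.5]
force: [1.0, 0.5, -0.3]
gripper_width: 22.0
gripper_force: 25.0
time_s: 19.75
ee_pos: [434.6, -28.2, 82.6]
ee_rot: [-180.0, 0.0, -154.5]
force: [0.5, -0.6, 0.2]
gripper_width: 21.7
gripper_force: 25.0
19.8 [434.6 -28.2  82.5] [-180.     0.  -154.5]
[[307, 233, 24, 28, 206], [378, 314, 2, 11, 18]]
[-0.06838878 -0.02580257 -0.94989791] [434.636373   -28.21286617  82.62769967] 22.118700987619235
```

```bash
python3 -m crank '[{"grip":0.02,"x":0,"y":0,"z":0.0005,"yaw":0},{"grip":0.02,"x":0,"y":0,"z":0.001,"yaw":0},{"grip":0.02,"x":0,"y":0,"z":0.0015,"yaw":0},{"grip":0.02,"x":0,"y":0,"z":0.0015,"yaw":0},{"grip":0.02,"x":0,"y":0,"z":0.0015,"yaw":0}]'
python3 -c "
from feat import *
f,m=shot('w18');print(brass(f));s=state();print(s['force'],s['ee_pos'],s['gripper_width'])"
python3 -m crank '[{"grip":0.02,"x":0,"y":0,"z":0.0005,"yaw":0},{"grip":0.02,"x":0,"y":0,"z":0.001,"yaw":0},{"grip":0.02,"x":0,"y":0,"z":0.0012,"yaw":0},{"grip":0.02,"x":0,"y":0,"z":0.0012,"yaw":0},{"grip":0.02,"x":0,"y":0,"z":0.0012,"yaw":0}]'
python3 -c "
from feat import *
f,m=shot('w19');print(brass(f));s=state();print(s['force'],s['ee_pos'],s['gripper_width'])"
```

```text
time_s: 20.27
ee_pos: [434.7, -28.2, 81.3]
ee_rot: [-180.0, 0.0, -154.5]
force: [-0.1, 0.1, 2.2]
gripper_width: 22.1
gripper_force: 25.0
20.3167 [434.7 -28.2  81.3] [-180.     0.  -154.5]
[[307, 233, 24, 28, 211], [378, 314, 2, 11, 17]]
[-0.20893748 -0.91232655  0.88365189] [434.63893202 -28.255067    81.25523737] 21.87756645123409
time_s: 20.78
ee_pos: [434.4, -28.3, 79.8]
ee_rot: [180.0, -0.0, -154.5]
force: [-0.4, -0.0, 1.2]
gripper_width: 22.2
gripper_force: 25.0
20.8333 [434.5 -28.3  79.9] [ 180.     0.  -154.5]
[[307, 234, 24, 28, 218], [378, 315, 2, 10, 16]]
[ 0.30897999 -0.4816894   0.40965634] [434.45642357 -28.23073328  79.86305876] 21.933308826739957
```

The sleeve rests on the base plate: about +1 N, no slip in the jaws and the commanded depth reached. It is oversize, so it goes in the dish. Lift and carry.

```bash
python3 -m crank '[{"grip":0.02,"x":0,"y":0,"z":-0.008,"yaw":0},{"grip":0.02,"x":0,"y":0,"z":-0.022,"yaw":0},{"grip":0.02,"x":0,"y":0,"z":-0.04,"yaw":0},{"grip":0.02,"x":0,"y":0,"z":-0.06,"yaw":0},{"grip":0.02,"x":0,"y":0,"z":-0.08,"yaw":0}]'
for i in 1 2; do python3 -m crank '[{"grip":0.02,"x":-0.02,"y":0.0017,"z":0,"yaw":0},{"grip":0.02,"x":-0.041,"y":0.0034,"z":0,"yaw":0},{"grip":0.02,"x":-0.062,"y":0.0051,"z":0,"yaw":0},{"grip":0.02,"x":-0.083,"y":0.0068,"z":0,"yaw":0},{"grip":0.02,"x":-0.103,"y":0.0086,"z":0,"yaw":0}]';done
python3 -m crank '[{"grip":0.02,"x":0,"y":0,"z":0.01,"yaw":0},{"grip":0.02,"x":0,"y":0,"z":0.025,"yaw":0},{"grip":0.02,"x":0,"y":0,"z":0.035,"yaw":0},{"grip":0.02,"x":0,"y":0,"z":0.04,"yaw":0},{"grip":0.02,"x":0,"y":0,"z":0.04,"yaw":0}]'
python3 -c "
from feat import *
f,m=shot('w20');print(brass(f));s=state();e=np.array(s['ee_pos']);print(s['force'],e,s['gripper_width'])
K,R,t=[np.array(m[k]) for k in('intrinsics','R','t')]
p=K@(R@(613,76,22)+t);print(p[:2]/p[2])
g=f.max(2);print(g[235,240:400:3].tolist(),g[220:330:3,270].tolist());print(g[160:240:2,320].tolist())"
```

```text
time_s: 21.3
ee_pos: [433.8, -28.1, 160.8]
ee_rot: [179.9, -0.1, -154.5]
force: [-0.2, 0.5, -1.2]
gripper_width: 21.7
gripper_force: 25.0
time_s: 21.72
ee_pos: [524.3, 24.5, 160.2]
ee_rot: [180.0, -0.0, -154.5]
force: [0.2, -0.1, 0.5]
gripper_width: 21.9
gripper_force: 25.0
time_s: 22.13
ee_pos: [613.5, 76.7, 160.0]
ee_rot: [180.0, -0.0, -154.5]
force: [-0.2, 0.2, -1.5]
gripper_width: 21.5
gripper_force: 25.0
time_s: 22.55
ee_pos: [611.4, 75.6, 118.4]
ee_rot: [179.9, -0.2, -154.5]
force: [-0.3, -0.3, -0.9]
gripper_width: 21.6
gripper_force: 25.0
22.6 [612.2  75.7 119.5] [ 1.800e+02 -1.000e-01 -1.545e+02]
[[308, 236, 22, 26, 191]]
[-0.09232885  0.27862877 -0.75701104] [612.88380291  75.78909906 120.23061312] 22.011960505009167
[320.6418834  235.64623432]
[227, 226, 227, 227, 227, 227, 227, 227, 196, 177, 133, 121, 147, 195, 194, 191, 135, 176, 196, 160, 102, 104, 102, 92, 98, 98, 98, 96, 98, 91, 98, 103, 103, 104, 103, 103, 104, 103, 103, 103, 99, 97, 88, 91, 93, 100, 108, 118, 119, 118, 118, 118, 120, 120] [163, 153, 136, 126, 129, 133, 139, 145, 165, 175, 180, 185, 190, 206, 225, 230, 225, 172, 127, 114, 78, 62, 61, 59, 62, 61, 62, 59, 59, 60, 59, 58, 56, 59, 58, 55, 52]
[153, 129, 156, 153, 128, 124, 121, 120, 119, 115, 104, 100, 95, 105, 109, 110, 108, 107, 107, 105, 105, 108, 105, 107, 104, 106, 108, 104, 104, 105, 106, 106, 107, 106, 105, 105, 104, 97, 98, 98]
```

The dish's rim spans about 264–369 px, centred under the sleeve. Lower and open slowly.

```bash
python3 -m crank '[{"grip":0.02,"x":0,"y":0,"z":0.012,"yaw":0},{"grip":0.02,"x":0,"y":0,"z":0.024,"yaw":0},{"grip":0.02,"x":0,"y":0,"z":0.034,"yaw":0},{"grip":0.02,"x":0,"y":0,"z":0.041,"yaw":0},{"grip":0.02,"x":0,"y":0,"z":0.045,"yaw":0}]'
python3 -m crank '[{"grip":0.0222,"x":0,"y":0,"z":0,"yaw":0},{"grip":0.0226,"x":0,"y":0,"z":0,"yaw":0},{"grip":0.023,"x":0,"y":0,"z":0,"yaw":0},{"grip":0.0234,"x":0,"y":0,"z":0,"yaw":0},{"grip":0.0238,"x":0,"y":0,"z":0,"yaw":0}]'
python3 -m crank '[{"grip":0.0242,"x":0,"y":0,"z":0,"yaw":0},{"grip":0.0246,"x":0,"y":0,"z":0,"yaw":0},{"grip":0.025,"x":0,"y":0,"z":0,"yaw":0},{"grip":0.0254,"x":0,"y":0,"z":0,"yaw":0},{"grip":0.0258,"x":0,"y":0,"z":0,"yaw":0}]'
python3 -m crank '[{"grip":0.0262,"x":0,"y":0,"z":0,"yaw":0},{"grip":0.0266,"x":0,"y":0,"z":0,"yaw":0},{"grip":0.027,"x":0,"y":0,"z":0,"yaw":0},{"grip":0.0274,"x":0,"y":0,"z":0,"yaw":0},{"grip":0.0277,"x":0,"y":0,"z":0,"yaw":0}]'
python3 -c "
from feat import *
f,m=shot('w21');feat(f);print(brass(f));s=state();print(s['force'],s['ee_pos'],s['gripper_width'],s['gripper_force'])"
```

```text
time_s: 23.07
ee_pos: [612.7, 75.9, 74.4]
ee_rot: [180.0, -0.0, -154.5]
force: [-0.2, 0.2, -0.0]
gripper_width: 21.9
gripper_force: 25.0
time_s: 23.48
ee_pos: [613.4, 76.1, 75.5]
ee_rot: [-180.0, 0.1, -154.5]
force: [0.8, -0.2, -0.6]
gripper_width: 24.1
gripper_force: 10.1
time_s: 23.9
ee_pos: [613.0, 76.0, 74.9]
ee_rot: [180.0, 0.0, -154.5]
force: [0.5, 0.4, -1.2]
gripper_width: 25.7
gripper_force: 2.6
time_s: 24.32
ee_pos: [613.1, 76.0, 75.1]
ee_rot: [-180.0, 0.0, -154.5]
force: [-0.7, 0.3, 0.5]
gripper_width: 27.8
gripper_force: 0.0
24.3667 [613.1  76.   75. ] [ 180.     0.  -154.5]
steel [270, 203] [290, 228] 83 [277.5, 214.8]
steel [313, 241] [328, 251] 118 [319.7, 245.3]
dark [310, 294] [334, 325] 614 [321.1, 309.9]
[[308, 233, 22, 26, 176]]
[-0.38656247  0.01055491 -0.21275236] [613.08233598  76.03363697  75.02166238] 27.847964550518807 0.0
```

Grip force is 0 again at 27.8 mm; the tongs are probably standing on the dish floor. I'll re-take them there: open, go down 9 mm, close to 29.

```bash
python3 -m crank '[{"grip":0.0285,"x":0,"y":0,"z":0,"yaw":0},{"grip":0.03,"x":0,"y":0,"z":0,"yaw":0},{"grip":0.034,"x":0,"y":0,"z":0,"yaw":0},{"grip":0.038,"x":0,"y":0,"z":0,"yaw":0},{"grip":0.044,"x":0,"y":0,"z":0,"yaw":0}]' 12
python3 -c "
from feat import *
f,m=shot('w22');feat(f);print(brass(f))"
python3 -c "
from feat import *
f,m=shot('w23');feat(f)
s=state();e=np.array(s['ee_pos']);K,R,t=[np.array(m[k]) for k in('intrinsics','R','t')]
for h in(5+38,5+38-10,5+44,5+44-10):p=K@(R@(e+[0,0,h])+t);print(h,(p[:2]/p[2]).round(1))"
```

```text
time_s: 24.83
ee_pos: [613.0, 76.0, 75.0]
ee_rot: [180.0, 0.0, -154.5]
force: [-0.5, 0.2, 0.3]
gripper_width: 42.3
gripper_force: 0.0
24.8833 [613.   76.   74.9] [ 180.     0.  -154.5]
steel [270, 203] [290, 228] 78 [277.5, 214.9]
steel [312, 241] [328, 251] 118 [319.5, 245.5]
dark [290, 258] [297, 301] 173 [292.7, 276.0]
dark [346, 258] [353, 302] 210 [349.5, 275.7]
dark [270, 267] [376, 330] 921 [326.5, 305.8]
dark [310, 295] [333, 326] 600 [320.9, 310.3]
[[308, 234, 22, 25, 168]]
24.9833 [613.   76.   74.9] [ 180.     0.  -154.5]
steel [270, 203] [290, 228] 77 [277.4, 215.0]
steel [312, 241] [328, 251] 118 [319.5, 245.5]
dark [290, 258] [297, 301] 178 [292.6, 275.7]
dark [346, 258] [353, 302] 210 [349.5, 275.7]
dark [270, 267] [376, 330] 851 [327.2, 306.4]
dark [309, 294] [333, 326] 607 [320.8, 310.2]
43 [320.7 319.8]
33 [320.7 309.3]
49 [320.7 326.7]
39 [320.7 315.4]
```

The barrel is 10.5 px (about 10 mm) lower and centred, so the tongs stand on the dish floor astride the sleeve. Go down 9 mm and take them.

```bash
python3 -m crank '[{"grip":0.046,"x":0,"y":0,"z":0.004,"yaw":0},{"grip":0.046,"x":0,"y":0,"z":0.009,"yaw":0},{"grip":0.042,"x":0,"y":0,"z":0.009,"yaw":0},{"grip":0.038,"x":0,"y":0,"z":0.009,"yaw":0},{"grip":0.036,"x":0,"y":0,"z":0.009,"yaw":0}]'
python3 -m crank '[{"grip":0.034,"x":0,"y":0,"z":0,"yaw":0},{"grip":0.032,"x":0,"y":0,"z":0,"yaw":0},{"grip":0.03,"x":0,"y":0,"z":0,"yaw":0},{"grip":0.029,"x":0,"y":0,"z":0,"yaw":0},{"grip":0.0285,"x":0,"y":0,"z":0,"yaw":0}]'
python3 -m crank '[{"grip":0.0285,"x":0,"y":0,"z":-0.002,"yaw":0},{"grip":0.0285,"x":0,"y":0,"z":-0.008,"yaw":0},{"grip":0.0285,"x":0,"y":0,"z":-0.016,"yaw":0},{"grip":0.0285,"x":0,"y":0,"z":-0.026,"yaw":0},{"grip":0.0285,"x":0,"y":0,"z":-0.04,"yaw":0}]'
python3 -m crank '[{"grip":0.0285,"x":0,"y":0,"z":-0.015,"yaw":0},{"grip":0.0285,"x":0,"y":0,"z":-0.03,"yaw":0},{"grip":0.0285,"x":0,"y":0,"z":-0.045,"yaw":0},{"grip":0.0285,"x":0,"y":0,"z":-0.06,"yaw":0},{"grip":0.0285,"x":0,"y":0,"z":-0.06,"yaw":0}]'
python3 -c "
from feat import *
f,m=shot('w24');feat(f);print(brass(f));s=state();print(s['gripper_width'],s['gripper_force']);e=np.array(s['ee_pos'])
b=brass(f)[0];P=ray(m,b[0]+b[2]/2,b[1]+9,21);print(P)"
```

```text
time_s: 25.45
ee_pos: [612.9, 76.0, 65.7]
ee_rot: [180.0, -0.0, -154.5]
force: [1.0, 0.1, 0.2]
gripper_width: 36.7
gripper_force: 0.0
time_s: 25.87
ee_pos: [613.0, 76.1, 66.0]
ee_rot: [180.0, 0.0, -154.5]
force: [-0.1, -0.3, -0.2]
gripper_width: 28.3
gripper_force: 3.8
time_s: 26.28
ee_pos: [612.7, 76.0, 106.6]
ee_rot: [180.0, -0.0, -154.5]
force: [0.4, 0.4, -0.5]
gripper_width: 28.3
gripper_force: 3.1
time_s: 26.7
ee_pos: [615.3, 76.2, 170.5]
ee_rot: [-179.8, 0.4, -154.5]
force: [1.1, 0.7, 0.1]
gripper_width: 28.3
gripper_force: 3.1
26.75 [614.4  76.1 168.6] [-179.9    0.3 -154.5]
steel [315, 211] [327, 220] 69 [321.3, 214.5]
steel [294, 286] [313, 327] 419 [301.9, 304.8]
steel [333, 286] [351, 327] 394 [342.5, 304.5]
steel [315, 297] [330, 308] 125 [322.3, 302.2]
[]
28.871129026201878 3.1257363298209384Traceback (most recent call last):
  File "<string>", line 4, in <module>
    b=brass(f)[0];P=ray(m,b[0]+b[2]/2,b[1]+9,21);print(P)
      ~~~~~~~~^^^
IndexError: list index out of range
```

The tongs are held (3 N, barrel at (322,302)). Move to the stand, then check the sleeve with the top camera.

```bash
for i in 1 2; do python3 -m crank '[{"grip":0.0285,"x":0.0171,"y":-0.0159,"z":0,"yaw":0},{"grip":0.0285,"x":0.0342,"y":-0.0317,"z":0,"yaw":0},{"grip":0.0285,"x":0.0514,"y":-0.0476,"z":0,"yaw":0},{"grip":0.0285,"x":0.0685,"y":-0.0635,"z":0,"yaw":0},{"grip":0.0285,"x":0.0856,"y":-0.0793,"z":0,"yaw":0}]' >/dev/null;done
python3 -m crank '[{"grip":0.0285,"x":0.0171,"y":-0.0159,"z":0,"yaw":0.106},{"grip":0.0285,"x":0.0342,"y":-0.0317,"z":0,"yaw":0.212},{"grip":0.0285,"x":0.0514,"y":-0.0476,"z":0,"yaw":0.318},{"grip":0.0285,"x":0.0685,"y":-0.0635,"z":0,"yaw":0.424},{"grip":0.0285,"x":0.0856,"y":-0.0793,"z":0,"yaw":0.53}]'
python3 -m crank '[{"grip":0.0285,"x":0,"y":0,"z":0,"yaw":0},{"grip":0.0285,"x":0,"y":0,"z":0,"yaw":0},{"grip":0.0285,"x":0,"y":0,"z":0,"yaw":0},{"grip":0.0285,"x":0,"y":0,"z":0,"yaw":0},{"grip":0.0285,"x":0,"y":0,"z":0,"yaw":0}]'
python3 - <<'E'
from feat import *
t=grab_frame("top")[:,:,::-1].copy();cv2.imwrite("pics/top25.png",t);m=camera_model("top")
def br(f,a,b,c,d):
    h=cv2.cvtColor(f[b:d,a:c],cv2.COLOR_BGR2HSV);k=((h[...,1]>110)&(h[...,0]>8)&(h[...,0]<32)&(h[...,2]>50)).astype(np.uint8)
    n,l,st,ce=cv2.connectedComponentsWithStats(k);return [(st[i,4],np.round(ce[i]+[a,b],1).tolist(),ray(m,*(ce[i]+[a,b]),20)[:2].round(1).tolist()) for i in range(1,n) if st[i,4]>8]
t0=cv2.imread("pics/top0.png")
for n,f in(("t0",t0),("now",t)):print(n,"tray",br(f,192,255,222,305),"dish",br(f,240,205,280,243))
f,mw=shot("w25");s=state();print(s['gripper_width'],s['gripper_force'])
e=np.array(s['ee_pos']);K,R,t_=[np.array(mw[k]) for k in("intrinsics","R","t")]
w2=cv2.imread("pics/w2.png")
a,b,c,d=250,150,400,262
print("stand rect",rect(mw,cv2.morphologyEx((f[b:d,a:c].max(2)<75).astype(np.uint8),cv2.MORPH_OPEN,np.ones((7,7))),(a,b),5))
E
```

```text
time_s: 28.05
ee_pos: [482.4, -249.9, 164.8]
ee_rot: [179.9, -0.1, 174.8]
force: [0.3, -0.3, 0.6]
gripper_width: 28.6
gripper_force: 3.1
time_s: 28.47
ee_pos: [483.9, -248.4, 165.7]
ee_rot: [180.0, -0.0, 175.2]
force: [-0.1, 0.3, 0.0]
gripper_width: 28.1
gripper_force: 3.1
t0 tray [(np.int32(47), [198.0, 265.0], [524.6, 212.7]), (np.int32(45), [205.6, 281.1], [488.5, 195.2]), (np.int32(38), [213.1, 297.0], [453.3, 178.4])] dish []
now tray [(np.int32(46), [198.0, 265.0], [524.6, 212.6]), (np.int32(45), [205.6, 281.1], [488.5, 195.2])] dish [(np.int32(29), [260.6, 225.5], [610.9, 72.8])]
28.5667 [ 484.  -248.5  165.8] [180.   -0.  175.2]
28.151385102989387 3.126982235116884
stand rect [ 482.6 -249.7   86.9   59.8   85.2]
```

The sleeve lies in the dish at (611,73) and the other two are unmoved. Now I'll insert the tongs into the stand.

```bash
python3 -m crank '[{"grip":0.0285,"x":0.0004,"y":-0.0006,"z":0.012,"yaw":0},{"grip":0.0285,"x":0.0004,"y":-0.0006,"z":0.026,"yaw":0},{"grip":0.0285,"x":0.0004,"y":-0.0006,"z":0.04,"yaw":0},{"grip":0.0285,"x":0.0004,"y":-0.0006,"z":0.05,"yaw":0},{"grip":0.0285,"x":0.0004,"y":-0.0006,"z":0.055,"yaw":0}]'
python3 -m crank '[{"grip":0.0285,"x":0,"y":0,"z":0.005,"yaw":0},{"grip":0.0285,"x":0,"y":0,"z":0.01,"yaw":0},{"grip":0.0285,"x":0,"y":0,"z":0.015,"yaw":0},{"grip":0.0285,"x":0,"y":0,"z":0.02,"yaw":0},{"grip":0.0285,"x":0,"y":0,"z":0.024,"yaw":0}]'
python3 -c "
from feat import *
s=state();print(s['force'],s['gripper_force'],s['ee_pos']);f,m=shot('w26');feat(f)"
```

```text
time_s: 29.03
ee_pos: [482.7, -249.2, 109.5]
ee_rot: [179.9, -0.1, 175.2]
force: [-0.6, 0.7, -0.2]
gripper_width: 28.4
gripper_force: 3.1
time_s: 29.45
ee_pos: [483.3, -249.9, 86.6]
ee_rot: [-180.0, 0.0, 175.1]
force: [-0.3, -0.3, -1.0]
gripper_width: 28.9
gripper_force: 3.1
[-0.26273429 -0.27707518 -1.02648855] 3.1268003303557634 [ 483.32515997 -249.8979448    86.634213  ]
29.5 [ 482.8 -249.6   85.9] [ 1.800e+02 -1.000e-01  1.751e+02]
steel [294, 240] [299, 262] 79 [295.4, 250.1]
steel [345, 240] [350, 262] 62 [347.9, 250.4]
steel [340, 286] [350, 299] 68 [345.8, 291.2]
steel [317, 298] [329, 307] 58 [323.2, 303.2]
steel [294, 300] [309, 324] 97 [300.5, 313.1]
steel [337, 310] [351, 325] 110 [341.6, 315.9]
dark [310, 302] [336, 317] 281 [322.4, 310.3]
```

Tips are about 18 mm into the well with no contact force and the barrel unmoved. Lower the rest and release gradually.

```bash
python3 -m crank '[{"grip":0.0285,"x":0,"y":0,"z":0.004,"yaw":0},{"grip":0.0285,"x":0,"y":0,"z":0.008,"yaw":0},{"grip":0.0285,"x":0,"y":0,"z":0.012,"yaw":0},{"grip":0.0285,"x":0,"y":0,"z":0.015,"yaw":0},{"grip":0.0285,"x":0,"y":0,"z":0.018,"yaw":0}]'
python3 -c "
from feat import *
f,m=shot('w27');feat(f);s=state();print(s['force'],s['gripper_force'])"
```

```text
time_s: 29.97
ee_pos: [483.2, -249.8, 68.5]
ee_rot: [180.0, -0.0, 175.1]
force: [-1.0, 0.2, -0.7]
gripper_width: 28.7
gripper_force: 3.1
30.0167 [ 482.9 -249.7   68. ] [ 1.800e+02 -1.000e-01  1.751e+02]
steel [294, 246] [300, 262] 64 [295.8, 252.5]
steel [344, 246] [350, 262] 50 [347.5, 253.6]
steel [344, 286] [350, 298] 37 [346.5, 291.0]
steel [318, 302] [328, 307] 42 [322.6, 303.7]
steel [294, 310] [310, 324] 64 [302.1, 316.3]
steel [337, 310] [351, 325] 85 [342.3, 316.8]
dark [310, 302] [336, 318] 280 [322.5, 310.2]
[-0.02265609 -0.48074903  0.14657817] 3.1278639973606914
```

```bash
python3 -m crank '[{"grip":0.0295,"x":0,"y":0,"z":0,"yaw":0},{"grip":0.031,"x":0,"y":0,"z":0,"yaw":0},{"grip":0.034,"x":0,"y":0,"z":0,"yaw":0},{"grip":0.04,"x":0,"y":0,"z":0,"yaw":0},{"grip":0.048,"x":0,"y":0,"z":0,"yaw":0}]'
python3 -m crank '[{"grip":0.055,"x":0,"y":0,"z":0,"yaw":0},{"grip":0.06,"x":0,"y":0,"z":0,"yaw":0},{"grip":0.06,"x":0,"y":0,"z":0,"yaw":0},{"grip":0.06,"x":0,"y":0,"z":-0.01,"yaw":0},{"grip":0.06,"x":0,"y":0,"z":-0.025,"yaw":0}]'
python3 -m crank '[{"grip":0.06,"x":0,"y":0,"z":-0.02,"yaw":0},{"grip":0.06,"x":0,"y":0,"z":-0.04,"yaw":0},{"grip":0.06,"x":0,"y":0,"z":-0.06,"yaw":0},{"grip":0.06,"x":0,"y":0,"z":-0.08,"yaw":0},{"grip":0.06,"x":0,"y":0,"z":-0.085,"yaw":0}]'
python3 -m crank '[{"grip":0.06,"x":0.0125,"y":-0.003,"z":0,"yaw":0},{"grip":0.06,"x":0.0125,"y":-0.003,"z":0,"yaw":0},{"grip":0.06,"x":0.0125,"y":-0.003,"z":0,"yaw":0},{"grip":0.06,"x":0.0125,"y":-0.003,"z":0,"yaw":0},{"grip":0.06,"x":0.0125,"y":-0.003,"z":0,"yaw":0}]'
python3 - <<'E'
from feat import *
f,m=shot("w28");a=cv2.imread("pics/w2.png");print("before");feat(a,290,200,360,290);print("after");feat(f,290,200,360,290)
s=state();print(s['time_s'],s['force'],s['gripper_force'],s['gripper_width'])
E
```

```text
time_s: 30.48
ee_pos: [483.4, -249.9, 69.1]
ee_rot: [-180.0, 0.0, 175.1]
force: [-0.0, -0.7, -0.1]
gripper_width: 43.7
gripper_force: 0.0
time_s: 30.9
ee_pos: [482.2, -249.3, 93.4]
ee_rot: [179.9, -0.2, 175.1]
force: [-0.8, 0.6, -0.3]
gripper_width: 60.0
gripper_force: 0.0
time_s: 31.32
ee_pos: [485.0, -250.8, 183.0]
ee_rot: [-179.8, 0.4, 175.1]
force: [-0.6, -0.5, 0.2]
gripper_width: 59.9
gripper_force: 0.0
time_s: 31.73
ee_pos: [470.1, -251.6, 177.9]
ee_rot: [179.9, -0.1, 175.1]
force: [-0.8, -0.6, 0.3]
gripper_width: 59.8
gripper_force: 0.0
31.7833 [ 470.3 -251.6  178.1] [ 1.800e+02 -1.000e-01  1.751e+02]
before
steel [303, 224] [307, 235] 37 [304.4, 229.5]
steel [333, 249] [344, 270] 128 [337.4, 259.2]
after
steel [333, 247] [344, 269] 127 [337.4, 257.6]
31.8333 [-0.29000357 -0.55276087  0.44274779] 0.0 59.87975904244453
```

The tongs stand as at the start: the arm feature is at (337,258), against (337,259) before. Handing in.

```bash
python3 -c "
from workcell import *
print(job_done())"
```

```text
the job is handed in; nothing more can be done
None
```

I handed the job in at about 32 s: the near sleeve went past the step to the gauge's base plate (oversize) and is in the dish, the other two sleeves are unmoved, and the tongs are back in their stand; on the way the tongs dropped onto the tray once and onto the dish floor once, and both times I took them up again.

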